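Pack a takeaway order: cartons snug in the rack, eggs into the deep pan

ROBOT

A 7-joint arm with a two-finger parallel gripper is mounted at the origin on the work surface. World frame = base frame: x ahead of the robot, y to its left, z up, the work surface at z = 0. Lengths are in m, angles in rad, forces in N, time in s.
With the tool pointing down it reaches from about 0.425 to 0.95 m from the base axis. Payload 4.7 kg.
Tool frame: the origin (TCP) lies between the finger pads; the fingertips stand 22 mm ahead of it and the grasp point (between the pads) lies 3 mm ahead of it; x points along the fingers, y is the direction in which the jaws open and shut, and the axes are right-handed (so a half turn about x gives the same grasp; the last joint's range is limited). The gripper opens to 87 mm and grips with 3 to 60 N. Pads are 19 mm wide; open, the fingers measure 117 mm over their backs; the gripper's body (75 mm by 190 mm) begins 51 mm behind the grasp point.
Start: joints at [1.124, 0.469, -0.049, 1.532, 0.024, 1.141, -0.082], TCP at [0.274, -0.617, 0.245] pointing down, gripper open.
Joint ranges: [-2.59, 2.59], [-0.33, 1.99], [-1.39, 1.29], [0.1, 2.45], [-1.04, 4.18], [0.21, 1.99], [-2.66, 2.66]. Speed limits (rad/s): [2.57, 2.57, 3.14, 3.14, 3.14, 3.14, 3.14].

INTERFACE

Orientations are given as a unit quaternion [x, y, z, w].
In Python, from cell import observe, capture, camera_model, close_job gives the robot as it stands. The module is installed in compiled form; this text tells all that it offers.
- The arm moves only by the tool arm_command, never from a script. Its argument "rows" is a list of rows, each a list of 5 numbers: the opening, from -1 (shut) to 1 (fully open), then the shift along the tool's x, y, z normalised to -1 to 1, where 1 is 0.06 m, then the turn about the tool's x normalised to -1 to 1, where 1 is 180 degrees. A call has 1 to 12 rows; each row shifts and turns the commanded pose from where the row before left it, along the tool's axes as they then stand; what a row does not reach is not made up. A row lasts 1/8 s, in which the tool goes at most 62.5 mm and 10.7 degrees, less where a joint would pass 70% of its speed; a pose out of reach is approached as far as the arm can. A call with a number of a shift or a turn outside -1 to 1 is refused whole. A call with a gripper value outside its range is refused whole. The fingers move at their own pace and stop on an object; "grip_force" is the grip in N (left out, the last holds). Time passes only in rows, so rows that do not move let the fingers close. It gives the time, the measured TCP pose, the force and the opening at its end, in the units of the state.
- observe(): the state, without advancing time (a new reading comes with each control period).
- capture(name): name is "scene" or "top" or "wrist"; returns the picture (384x512x3 uint8, blue, green, red); there is no depth.
- camera_model(name): a dict with "fx", "fy", "cx", "cy" (pixels), "cam_to_world" (4x4, takes a point from camera to world coordinates). Camera axes: x right, y down, z forward; pixel columns grow to the right and rows downward; lengths in m; the calibration is good to about 2 mm. A picture is of the moment at which its call begins: read the wrist's pose just before it. camera_model takes no time and is no camera call; for the wrist camera it gives the pose at the moment of the call.
- close_job(): hands the job in, once; it reports no verdict.
The state is a dict: "t": time; "qpos": joint angles; "joint_vel": joint speeds; "joint_torque": joint torques, N m; "tcp_pos": TCP position; "tcp_rot": TCP orientation; "ft_force": force on the tool from outside, world axes, zero at the start; "ft_torque": the same for the moment, N m; "gripper_width": finger opening in m.
Only numpy, scipy, OpenCV 4.12 (cv2) and the standard library are available. Lean on these libraries where they do the work, as an engineer would, in place of code of your own. Each camera call takes 0.05 s, during which the arm holds its last target.

TASK

Get this order ready for the courier: first draw the rack's end stop fully back, then stand every carton upright in the rack side by side, fins up and long side across the rack, and push the stop up snug so that all cartons are pressed together against the fixed end wall with no gaps. Lower every braised egg gently from the drainer into the deep steel pan without dropping or squashing any, and leave the sauce bottle, bowl and pepper jar alone. A carton may get knocked aside while you work; check and put it right.

Things in the scene. Friction and masses are not known exactly. Their poses are not given: they have to be found in the camera images.
- rack: fixed aluminium carton rack, a long low tray. Origin: on the counter under it; x across the rack, y along it. Floor 6 mm above the counter, inside width 112 mm, side lips 28 mm high. Fixed end wall at its -y end: inner face at y = -140 mm, top 76 mm above the counter; the sliding stop comes from the +y end. Cartons stand in it side by side, long side along its x; four packed take 208 mm
- rack_wall (a point): foot of the inner face of the fixed end wall: centre of the rack's width, at floor level (6 mm above the counter); axes as the rack's
- stop (a joint): travel of the sliding end stop (m): 0 = fully back (face at y = +130 mm in the rack's frame), growing as it slides towards the fixed wall (rack's -y), up to 0.200. It slides stiffly (about 3 N) and stays where it is left. Room between wall and stop = 270 mm minus this
- stop_face (a point): the centre of the stop's face towards the cartons, 40 mm above the counter; the face plate is 100 mm wide, 8 mm thick, top at 70 mm; axes as the rack's
- stop_grip (a point): centre of the upper part of the stop's black grip post, 36 mm behind the face (towards rack's +y), 105 mm above the counter; the post is 40 mm wide (across the rack), 14 mm thick (along it), its top 126 mm above the counter; free on all sides above 70 mm
- pan: fixed deep steel pan, open on top. Origin: centre of its underside on the counter; outside 164 (its x) x 250 (its y) x 80 mm high, wall 3 mm, floor 3 mm
- drainer: fixed egg drainer: tray with two parallel wires along its x, 36 mm apart, 30 mm above the counter, on which the eggs lie end to end, 70 mm apart, with thin cross wires between them. Origin: centre of its underside
- carton0_mid (a point): gable-top takeaway carton of brown card, standing upright (may be absent). Point: its centre, half-way up, 63 mm above its underside. 100 long (its x), 52 thick (its y), 126 mm high in all: body 70 mm high, then a short roof to 82 mm, then a flat upright fin along its x on the centre line, 8 mm thick, 80 mm long, from 82 to 126 mm, to lift it by. About 0.25 kg
- carton1_mid (a point): gable-top takeaway carton of brown card, standing upright (may be absent). Point: its centre, half-way up, 63 mm above its underside. 100 long (its x), 52 thick (its y), 126 mm high in all: body 70 mm high, then a short roof to 82 mm, then a flat upright fin along its x on the centre line, 8 mm thick, 80 mm long, from 82 to 126 mm, to lift it by. About 0.25 kg
- carton2_mid (a point): gable-top takeaway carton of brown card, standing upright (may be absent). Point: its centre, half-way up, 63 mm above its underside. 100 long (its x), 52 thick (its y), 126 mm high in all: body 70 mm high, then a short roof to 82 mm, then a flat upright fin along its x on the centre line, 8 mm thick, 80 mm long, from 82 to 126 mm, to lift it by. About 0.25 kg
- carton3_mid (a point): gable-top takeaway carton of brown card, standing upright (may be absent). Point: its centre, half-way up, 63 mm above its underside. 100 long (its x), 52 thick (its y), 126 mm high in all: body 70 mm high, then a short roof to 82 mm, then a flat upright fin along its x on the centre line, 8 mm thick, 80 mm long, from 82 to 126 mm, to lift it by. About 0.25 kg
- egg0_mid (a point): brown braised duck egg, 66 mm long (its x), 48 mm across, lying on the drainer (may be absent). Point: its centre. About 75 g
- egg1_mid (a point): brown braised duck egg, 66 mm long (its x), 48 mm across, lying on the drainer (may be absent). Point: its centre. About 75 g
- egg2_mid (a point): brown braised duck egg, 66 mm long (its x), 48 mm across, lying on the drainer (may be absent). Point: its centre. About 75 g
- sauce_bottle: amber glass sauce bottle, 170 mm high, 60 mm across, a bystander; origin: centre of its underside
- bowl: white bowl, 120 mm across, 50 mm high, a bystander; origin: centre of its underside
- pepper_jar: small glass jar, 90 mm high, 56 mm across, a bystander; origin: centre of its underside

How it is judged:
On the way:
1. the end stop is drawn fully back (within 20 mm) (value of joint stop below 0.02 m), for 0.2 s.
At the end, for the whole second after the job is handed in: every carton is upright (0.1 rad) on the rack floor, centred across it within 20 mm, in an unbroken row from the fixed wall (gaps 5 mm, plus 2 mm per further carton); the stop is within 4 mm of the last carton; every egg lies at rest in the pan ((y of carton0_mid in the frame of rack between -0.12 and -0.109 m or (y of carton0_mid in the frame of rack between -0.068 and -0.055 m and (y of carton1_mid in the frame of rack between -0.12 and -0.109 m or y of carton2_mid in the frame of rack between -0.12 and -0.109 m or y of carton3_mid in the frame of rack between -0.12 and -0.109 m)) or (y of carton0_mid in the frame of rack between -0.016 and -0.001 m and (y of carton1_mid in the frame of rack between -0.068 and -0.055 m or y of carton2_mid in the frame of rack between -0.068 and -0.055 m or y of carton3_mid in the frame of rack between -0.068 and -0.055 m)) or (y of carton0_mid in the frame of rack between 0.036 and 0.053 m and (y of carton1_mid in the frame of rack between -0.016 and -0.001 m or y of carton2_mid in the frame of rack between -0.016 and -0.001 m or y of carton3_mid in the frame of rack between -0.016 and -0.001 m))) and (y of carton1_mid in the frame of rack between -0.12 and -0.109 m or (y of carton1_mid in the frame of rack between -0.068 and -0.055 m and (y of carton0_mid in the frame of rack between -0.12 and -0.109 m or y of carton2_mid in the frame of rack between -0.12 and -0.109 m or y of carton3_mid in the frame of rack between -0.12 and -0.109 m)) or (y of carton1_mid in the frame of rack between -0.016 and -0.001 m and (y of carton0_mid in the frame of rack between -0.068 and -0.055 m or y of carton2_mid in the frame of rack between -0.068 and -0.055 m or y of carton3_mid in the frame of rack between -0.068 and -0.055 m)) or (y of carton1_mid in the frame of rack between 0.036 and 0.053 m and (y of carton0_mid in the frame of rack between -0.016 and -0.001 m or y of carton2_mid in the frame of rack between -0.016 and -0.001 m or y of carton3_mid in the frame of rack between -0.016 and -0.001 m))) and (y of carton2_mid in the frame of rack between -0.12 and -0.109 m or (y of carton2_mid in the frame of rack between -0.068 and -0.055 m and (y of carton0_mid in the frame of rack between -0.12 and -0.109 m or y of carton1_mid in the frame of rack between -0.12 and -0.109 m or y of carton3_mid in the frame of rack between -0.12 and -0.109 m)) or (y of carton2_mid in the frame of rack between -0.016 and -0.001 m and (y of carton0_mid in the frame of rack between -0.068 and -0.055 m or y of carton1_mid in the frame of rack between -0.068 and -0.055 m or y of carton3_mid in the frame of rack between -0.068 and -0.055 m)) or (y of carton2_mid in the frame of rack between 0.036 and 0.053 m and (y of carton0_mid in the frame of rack between -0.016 and -0.001 m or y of carton1_mid in the frame of rack between -0.016 and -0.001 m or y of carton3_mid in the frame of rack between -0.016 and -0.001 m))) and (y of carton3_mid in the frame of rack between -0.12 and -0.109 m or (y of carton3_mid in the frame of rack between -0.068 and -0.055 m and (y of carton0_mid in the frame of rack between -0.12 and -0.109 m or y of carton1_mid in the frame of rack between -0.12 and -0.109 m or y of carton2_mid in the frame of rack between -0.12 and -0.109 m)) or (y of carton3_mid in the frame of rack between -0.016 and -0.001 m and (y of carton0_mid in the frame of rack between -0.068 and -0.055 m or y of carton1_mid in the frame of rack between -0.068 and -0.055 m or y of carton2_mid in the frame of rack between -0.068 and -0.055 m)) or (y of carton3_mid in the frame of rack between 0.036 and 0.053 m and (y of carton0_mid in the frame of rack between -0.016 and -0.001 m or y of carton1_mid in the frame of rack between -0.016 and -0.001 m or y of carton2_mid in the frame of rack between -0.016 and -0.001 m))) and angle between each of carton0_mid, carton1_mid, carton2_mid, carton3_mid's own z axis and vertical below 0.1 rad and height (world z) of each of carton0_mid, carton1_mid, carton2_mid, carton3_mid below 0.076 m and x of carton0_mid in the frame of rack between -0.02 and 0.02 m and linear speed of each of carton0, carton1, carton2, carton3 below 0.02 m/s and x of carton1_mid in the frame of rack between -0.02 and 0.02 m and x of carton2_mid in the frame of rack between -0.02 and 0.02 m and x of carton3_mid in the frame of rack between -0.02 and 0.02 m and (y of carton0_mid in the frame of stop_face between -0.03 and 0 m or y of carton1_mid in the frame of stop_face between -0.03 and 0 m or y of carton2_mid in the frame of stop_face between -0.03 and 0 m or y of carton3_mid in the frame of stop_face between -0.03 and 0 m) and x of egg0_mid in the frame of pan between -0.082 and 0.082 m and y of egg0_mid in the frame of pan between -0.125 and 0.125 m and z of egg0_mid in the frame of pan between 0 and 0.07 m and linear speed of each of egg0, egg1, egg2 below 0.06 m/s and x of egg1_mid in the frame of pan between -0.082 and 0.082 m and y of egg1_mid in the frame of pan between -0.125 and 0.125 m and z of egg1_mid in the frame of pan between 0 and 0.07 m and x of egg2_mid in the frame of pan between -0.082 and 0.082 m and y of egg2_mid in the frame of pan between -0.125 and 0.125 m and z of egg2_mid in the frame of pan between 0 and 0.07 m); the robot touches nothing.
It fails at once if an egg strikes or is pressed against the pan or another egg with more than 30 N (contact force between any of egg0, egg1, egg2 and pan above 30 N or contact force between egg0 and egg1 above 30 N or contact force between any of egg0, egg1 and egg2 above 30 N).
It fails at once if an egg is dropped into the pan (it moves there faster than 0.5 m/s) ((linear speed of egg0 above 0.5 m/s and z of egg0_mid in the frame of pan below 0.08 m and x of egg0_mid in the frame of pan between -0.082 and 0.082 m and y of egg0_mid in the frame of pan between -0.125 and 0.125 m) or (linear speed of egg1 above 0.5 m/s and z of egg1_mid in the frame of pan below 0.08 m and x of egg1_mid in the frame of pan between -0.082 and 0.082 m and y of egg1_mid in the frame of pan between -0.125 and 0.125 m) or (linear speed of egg2 above 0.5 m/s and z of egg2_mid in the frame of pan below 0.08 m and x of egg2_mid in the frame of pan between -0.082 and 0.082 m and y of egg2_mid in the frame of pan between -0.125 and 0.125 m)).
It fails at once if the sauce bottle, bowl or pepper jar is moved by more than 30 mm or tipped (distance of any of sauce_bottle, bowl, pepper_jar from where it was at the start of the episode above 0.03 m or angle between any of sauce_bottle, bowl, pepper_jar's own z axis and vertical above 0.3 rad).
Of carton0, carton1, carton2, carton3 only 3 to 4 are there at a start; the rules pass over those that are not, and their reading is None.
Of egg0, egg1, egg2 only 2 to 3 are there at a start; the rules pass over those that are not, and their reading is None.
At some moment in a run one of carton0, carton1, carton2, carton3 may be knocked a few centimetres aside while the robot is not near it.
It also fails if it takes over 210 s, if anything falls off the work surface, if the arm or the gripper's body presses on something with over 40 N, if the wrist force passes 120 N, or if a joint passes its speed limit or range.

## Working session

There is one attempt and no reset: what is moved stays moved. The work goes in short steps, Python scripts to look and compute and a tool call to move; the robot and the scene stay as the last step left them, time stands still between calls to the robot, and variables do not carry over. Pictures are saved under pics/ and viewed, and the job is handed in when it is done.

Besides the shell and the picture viewer there is one more tool, called after "Request:" as name(argument=value, ...) on one line, values as JSON. arm_command: Moves the arm, as the interface text tells. Its arguments: {"type":"object","properties":{"rows":{"type":"array","items":{"type":"array","items":{"type":"number"}}},"grip_force":{"type":"number"}},"required":["rows"]}

```bash
mkdir -p pics
python3 - <<'E'
from cell import observe, capture, camera_model
import cv2
s=observe();print({k:s[k] for k in ('t','tcp_pos','tcp_rot','ft_force','gripper_width')})
for n in('scene','top','wrist'):
    m=camera_model(n);print(n,m)
    cv2.imwrite(f'pics/{n}0.png',capture(n))
E
```

```text
{'t': 0.0, 'tcp_pos': array([ 0.27364233, -0.61641025,  0.24348854]), 'tcp_rot': array([-0.69154714, -0.1473524 ,  0.69191466, -0.14595866]), 'ft_force': array([ 0.24996676, -0.11813511,  0.11300468]), 'gripper_width': 0.08689503565485547}
scene {'fx': 406.72552294893603, 'fy': 406.72552294893603, 'cx': 255.65383448017667, 'cy': 194.70117579647942, 'cam_to_world': array([[-0.50904257,  0.72351997, -0.46625586,  1.23297073],
       [ 0.86066028,  0.43528398, -0.26418127,  0.33284393],
       [ 0.01181328, -0.5357674 , -0.84428297,  1.25775375],
       [ 0.        ,  0.        ,  0.        ,  1.        ]])}
top {'fx': 437.7600153473767, 'fy': 437.7600153473767, 'cx': 256.6720787608097, 'cy': 189.68193514279804, 'cam_to_world': array([[-0.00290601, -0.99707205,  0.07641263,  0.49494188],
       [-0.99999305,  0.00307603,  0.00210738, -0.03579984],
       [-0.00233626, -0.07640597, -0.99707405,  1.42477479],
       [ 0.        ,  0.        ,  0.        ,  1.        ]])}
wrist {'fx': 331.8049137945269, 'fy': 331.8049137945269, 'cx': 254.44312668677105, 'cy': 189.58723076226352, 'cam_to_world': array([[ 0.40534615, -0.88473047, -0.23010105,  0.3370506 ],
       [-0.914161  , -0.39285639, -0.0998675 , -0.58713333],
       [-0.00204084,  0.25083031, -0.96802892,  0.38441737],
       [ 0.        ,  0.        ,  0.        ,  1.        ]])}
```

View pics/scene0.png

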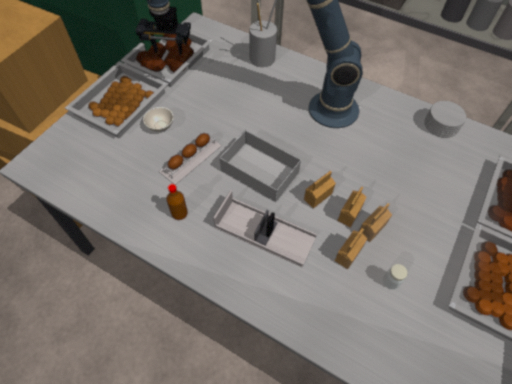

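View pics/top0.png

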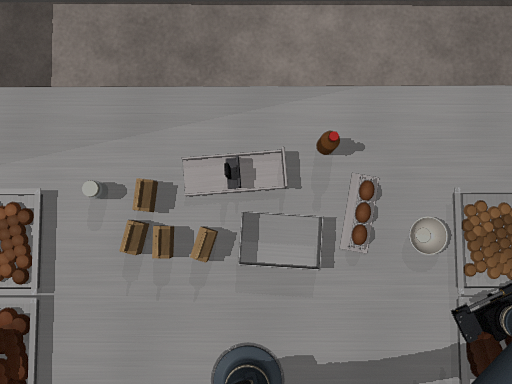

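View pics/wrist0.png

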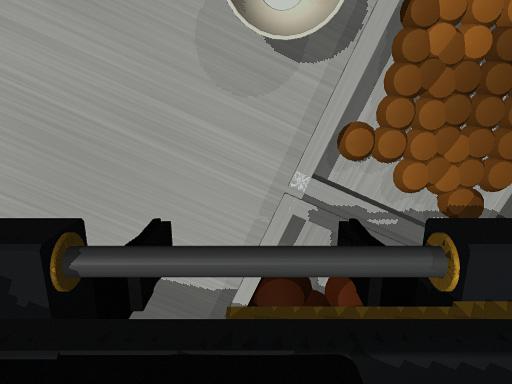

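The top view shows 4 cartons (about (147,195), (134,237), (163,241), (205,244)), 3 eggs at (367,189), (363,212) and (360,235), and the stop mid-rack at (232,171). I'll enlarge for measuring.

Run:
```python
import cv2
a=cv2.imread('pics/top0.png')
cv2.imwrite('pics/topA.png',cv2.resize(a[140:280,100:300],None,fx=4,fy=4,interpolation=cv2.INTER_CUBIC))
cv2.imwrite('pics/topB.png',cv2.resize(a[140:280,230:400],None,fx=4,fy=4,interpolation=cv2.INTER_CUBIC))
```

```text
(no output)
```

View pics/topA.png

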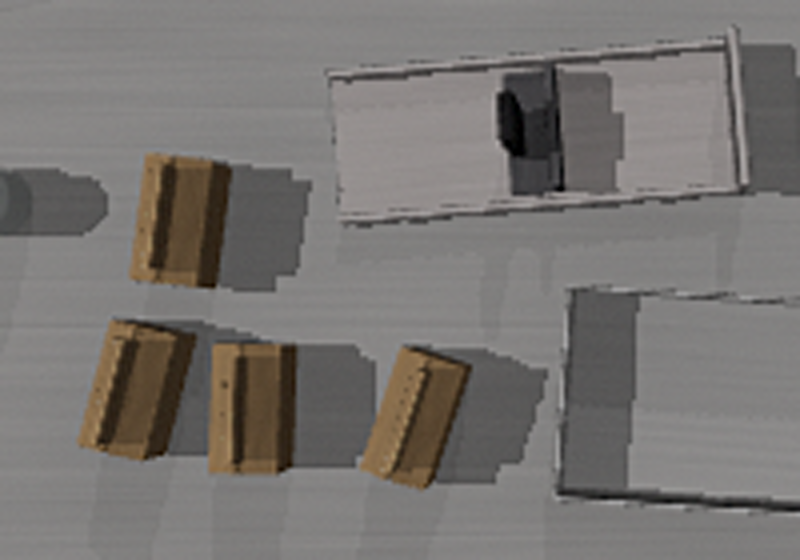

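View pics/topB.png

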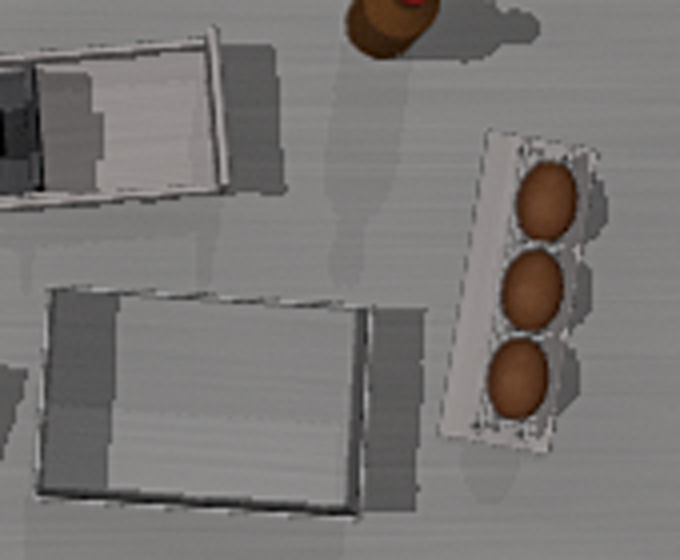

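```bash
cat > h.py <<'E'
import numpy as np, cv2
from scipy.optimize import minimize
from scipy.spatial.transform import Rotation as R
from cell import observe, capture, camera_model
def proj(m,P):
    T=np.linalg.inv(m['cam_to_world']);p=np.asarray(P,float)@T[:3,:3].T+T[:3,3]
    return np.c_[m['fx']*p[:,0]/p[:,2]+m['cx'],m['fy']*p[:,1]/p[:,2]+m['cy']]
def unproj(m,uv,z):
    uv=np.atleast_2d(np.asarray(uv,float))
    d=np.c_[(uv[:,0]-m['cx'])/m['fx'],(uv[:,1]-m['cy'])/m['fy'],np.ones(len(uv))]@m['cam_to_world'][:3,:3].T
    o=m['cam_to_world'][:3,3];return o+d*((z-o[2])/d[:,2])[:,None]
def box(x0,x1,y0,y1,z0,z1):
    return np.array([[x,y,z] for x in(x0,x1) for y in(y0,y1) for z in(z0,z1)])
CART=[box(-.05,.05,-.026,.026,0,.07),np.r_[box(-.05,.05,-.026,.026,.07,.07),box(-.04,.04,-.004,.004,.082,.082)],box(-.04,.04,-.004,.004,.082,.126)]
def place(P,x,y,yaw,z=0):
    return P@R.from_euler('z',yaw).as_matrix().T+[x,y,z]
def render(m,parts,shape=(384,512),S=4):
    im=np.zeros((shape[0]*S,shape[1]*S),np.uint8)
    for P in parts:
        h=cv2.convexHull(((proj(m,P)+.5)*S).astype(np.float32)).round().astype(np.int32)
        cv2.fillConvexPoly(im,h,255)
    return cv2.resize(im,(shape[1],shape[0]),interpolation=cv2.INTER_AREA)/255.
def brown(im):
    hsv=cv2.cvtColor(im,cv2.COLOR_BGR2HSV)
    return ((hsv[...,1]>90)&(hsv[...,0]<30)).astype(float)
def fit(views,guess,z=0,pad=6):
    def cost(p):
        c=0
        for m,mask in views:
            r=render(m,[place(P,p[0]/100,p[1]/100,p[2],z) for P in CART])
            c+=abs(r-mask).sum()
        return c
    vs=[]
    for m,mask in views:
        u=proj(m,place(np.vstack(CART),*guess,z));a=u.min(0)-pad;b=u.max(0)+pad
        w=np.zeros_like(mask);w[int(a[1]):int(b[1]),int(a[0]):int(b[0])]=1
        vs.append((m,mask*w))
    views=vs
    g=[guess[0]*100,guess[1]*100,guess[2]]
    r=minimize(cost,g,method='Nelder-Mead',options=dict(initial_simplex=[g,[g[0]+1,g[1],g[2]],[g[0],g[1]+1,g[2]],[g[0],g[1],g[2]+.2]],xatol=.005,fatol=.3,maxiter=150))
    return r.x[0]/100,r.x[1]/100,r.x[2],r.fun
E
python3 - <<'E'
from h import *
A=lambda p:np.array(p)/4+[100,140]-.375
B=lambda p:np.array(p)/4+[230,140]-.375
m=camera_model('top')
print('lip', unproj(m,A([[330,75],[342,223],[735,45],[740,190]]),.028))
print('wall',unproj(m,A([[735,30],[745,190]]),.076))
print('pan',unproj(m,np.r_[A([[570,290],[558,492]]),B([[365,308],[357,517]])],.08))
print('egg',unproj(m,B([[547,201],[532,290],[518,378]]),.047))
print('drainer',unproj(m,B([[490,130],[598,152],[550,452],[440,434]]),.01))
print('stop', unproj(m,A([[505,92],[512,150]]),.126), unproj(m,A([[555,65],[560,190]]),.07))
im=cv2.imread('pics/top0.png');im2=cv2.imread('pics/scene0.png');ms=camera_model('scene')
b1,b2=brown(im),brown(im2)
cv2.imwrite('pics/mask.png',np.hstack([cv2.resize(b1*255,None,fx=.78,fy=.78),cv2.resize(b2*255,None,fx=.78,fy=.78)]))
fr=camera_model('top')
for c,yw in(((180,220),1.57),((137,390),1.3),((253,408),1.57),((415,418),1.2)):
    w=unproj(m,A([c]),.06)[0]
    yaw=-0.05 if c[0] in(180,253) else (-.25 if c[0]==137 else -.35)
    print(w[:2],[np.round(v,4) for v in fit([(m,b1)],(w[0],w[1],yaw))],[np.round(v,4) for v in fit([(m,b1),(ms,b2)],(w[0],w[1],yaw))])
E
```

```text
lip [[ 0.70379934  0.20682671  0.028     ]
 [ 0.58443175  0.19602198  0.028     ]
 [ 0.72710421 -0.11923584  0.028     ]
 [ 0.60991911 -0.12235002  0.028     ]]
wall [[ 0.7309133  -0.11645775  0.076     ]
 [ 0.60595596 -0.12323892  0.076     ]]
pan [[ 0.52905635  0.01189013  0.08      ]
 [ 0.37559436  0.02107432  0.08      ]
 [ 0.51455965 -0.22952722  0.08      ]
 [ 0.35613843 -0.22121828  0.08      ]]
egg [[ 0.59885175 -0.37895485  0.047     ]
 [ 0.52877066 -0.36563201  0.047     ]
 [ 0.46000471 -0.35320991  0.047     ]]
drainer [[ 0.65962995 -0.34316495  0.01      ]
 [ 0.64139159 -0.43041214  0.01      ]
 [ 0.4000054  -0.3861273   0.01      ]
 [ 0.41456357 -0.29830112  0.01      ]]
stop [[0.67590324 0.05879946 0.126     ]
 [0.63230503 0.05347142 0.126     ]] [[0.70482032 0.02389125 0.07      ]
 [0.60689482 0.01998076 0.07      ]]
[0.58511748 0.31738271] [np.float64(0.5849), np.float64(0.3228), np.float64(-0.1167), np.float64(46.0392)] [np.float64(0.5824), np.float64(0.3242), np.float64(-0.0991), np.float64(317.8745)]
[0.45306029 0.34855848] [np.float64(0.4534), np.float64(0.3549), np.float64(-0.242), np.float64(154.5176)] [np.float64(0.4539), np.float64(0.3552), np.float64(-0.2293), np.float64(783.4039)]
[0.43892836 0.25833836] [np.float64(0.4388), np.float64(0.264), np.float64(-0.0157), np.float64(65.1608)] [np.float64(0.4383), np.float64(0.2649), np.float64(-0.0262), np.float64(391.3765)]
[0.43087738 0.13269771] [np.float64(0.4309), np.float64(0.1347), np.float64(-0.3298), np.float64(50.702)] [np.float64(0.4301), np.float64(0.1351), np.float64(-0.3188), np.float64(135.8353)][ WARN:0@1.534] global loadsave.cpp:1063 imwrite_ Unsupported depth image for selected encoder is fallbacked to CV_8U.
```

View pics/mask.png

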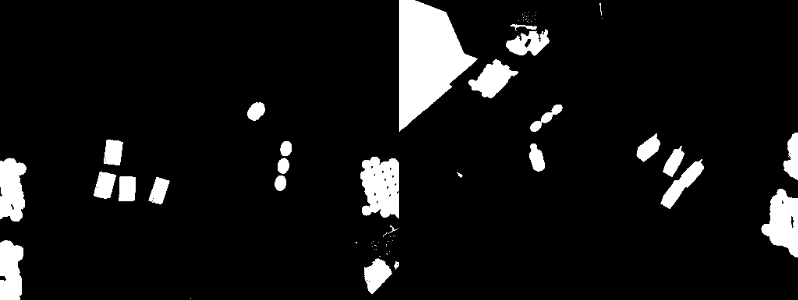

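```bash
cat >> h.py <<'E'
def plan(target,yaw=None,grip=None):
    """tool-frame shift (in units of 60 mm) & turn (units 180deg) to reach target TCP pos, with jaw dir (tool y) along angle yaw (mod pi)"""
    s=observe();M=R.from_quat(s['tcp_rot']).as_matrix()
    dy=0
    jaw=np.arctan2(M[1,1],M[0,1])
    if yaw is not None:
        d=(yaw-jaw+np.pi/2)%np.pi-np.pi/2   # world yaw change
        dy=-d if M[2,0]<0 else d
    d=M.T@(np.asarray(target)-s['tcp_pos'])/.06
    print('t',round(s['t'],2),'tcp',s['tcp_pos'].round(4),'jaw',round(jaw,3),'w',round(s['gripper_width'],4),'F',s['ft_force'].round(2))
    print('shift/60mm in tool axes:',d.round(3),' turn/180deg:',round(dy/np.pi,4),'rows>=',int(np.ceil(abs(dy)/np.radians(10.6))),' q7',s['qpos'][6].round(2))
    print('axes x',M[:,0].round(3),'y',M[:,1].round(3),'z',M[:,2].round(3))
E
python3 -c "
from h import *
plan([.66,.06,.25],np.pi/2+.07)
"
```

```text
t 0.15 tcp [ 0.2737 -0.6166  0.2437] jaw -1.153 w 0.0869 F [-0.4   0.18 -0.14]
shift/60mm in tool axes: [ -0.094  -7.694 -10.46 ]  turn/180deg: 0.1107 rows>= 2  q7 -0.08
axes x [-0.001  0.001 -1.   ] y [ 0.406 -0.914 -0.001] z [-0.914 -0.406  0.   ]
```

Request:
arm_command(rows=[[1,0,0,0,0.055],[1,0,0,0,0.0557]])

```text
t: 0.4
tcp_pos: [0.2737, -0.6167, 0.2441]
tcp_rot: [-0.707, -0.023, 0.707, -0.022]
ft_force: [0.0, 0.5, -0.7]
gripper_width: 0.0874
```

```bash
python3 -c "
from h import *
plan([.60,.04,.25],np.pi/2+.07)
"
```

```text
t 0.4 tcp [ 0.2737 -0.6167  0.2441] jaw -1.507 w 0.0874 F [ 0.02  0.49 -0.67]
shift/60mm in tool axes: [ -0.091 -10.574  -6.128]  turn/180deg: -0.0019 rows>= 1  q7 -0.4
axes x [-0.     0.001 -1.   ] y [ 0.064 -0.998 -0.001] z [-0.998 -0.064  0.   ]
```

Request:
arm_command(rows=[[1,-0.01,-0.75,-0.45,0],[1,-0.01,-0.75,-0.45,0],[1,-0.01,-0.75,-0.45,0],[1,-0.01,-0.75,-0.45,0],[1,-0.01,-0.75,-0.45,0],[1,-0.01,-0.75,-0.45,0],[1,-0.01,-0.75,-0.45,0],[1,-0.01,-0.75,-0.45,0],[1,0,-0.75,-0.45,0],[1,0,-0.75,-0.45,0],[1,0,-0.75,-0.45,0],[1,0,-0.75,-0.45,0]])

```text
t: 1.9
tcp_pos: [0.5598, -0.0542, 0.2492]
tcp_rot: [-0.707, -0.025, 0.707, -0.025]
ft_force: [-0.0, -0.5, -0.8]
gripper_width: 0.0869
```

```bash
python3 -c "
from h import *
plan([.60,.04,.25],np.pi/2+.07)
"
```

```text
t 1.9 tcp [ 0.5598 -0.0542  0.2492] jaw -1.501 w 0.0869 F [-0.01 -0.45 -0.82]
shift/60mm in tool axes: [-0.013 -1.519 -0.778]  turn/180deg: -0.0001 rows>= 1  q7 -1.56
axes x [-0. -0. -1.] y [ 0.07  -0.998  0.   ] z [-0.998 -0.07   0.   ]
```

Request:
arm_command(rows=[[1,0,-0.76,-0.39,0],[1,0,-0.76,-0.39,0],[1,0,0,0,0],[1,0,0,0,0]])

```text
t: 2.4
tcp_pos: [0.5993, 0.0379, 0.2488]
tcp_rot: [-0.706, -0.024, 0.707, -0.025]
ft_force: [0.3, -0.1, 0.6]
gripper_width: 0.0872
```

```bash
python3 -c "
from h import *
plan([.60,.04,.25],np.pi/2+.07)
m=camera_model('wrist');im=capture('wrist');cv2.imwrite('pics/w1.png',im);np.save('w1.npy',m,allow_pickle=True)
cv2.imwrite('pics/w1b.png',cv2.resize(im[:260],None,fx=1.5,fy=1.5,interpolation=cv2.INTER_CUBIC))
"
```

```text
t 2.4 tcp [0.5993 0.0379 0.2488] jaw -1.501 w 0.0872 F [ 0.29 -0.13  0.56]
shift/60mm in tool axes: [-0.019 -0.034 -0.014]  turn/180deg: -0.0001 rows>= 1  q7 -1.74
axes x [-0.001 -0.001 -1.   ] y [ 0.07  -0.998  0.001] z [-0.998 -0.07   0.001]
```

View pics/w1b.png

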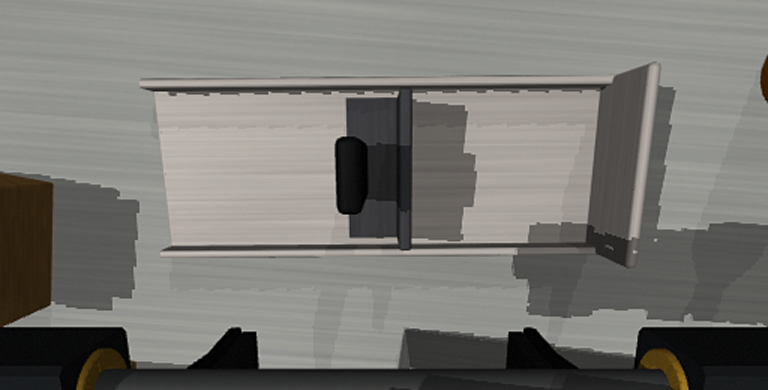

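Wrist view: the rack fills the picture, wall foot near (600,85)–(588,247), stop plate at column 405 and post top centred at (351,175), all in enlarged pixels.

```bash
cat > r1.py <<'E'
from h import *
m=np.load('w1.npy',allow_pickle=True).item()
f=lambda p,z:unproj(m,(np.array(p)+.5)/1.5-.5,z).round(4)
print('wallfoot',f([[600,92],[588,246]],.006))
print('lip top outer/inner up',f([[145,80],[608,78]],.028),f([[156,90],[603,86]],.028))
print('lip low',f([[164,253],[594,254]],.028),f([[166,247],[590,246]],.028))
print('plate front',f([[412,92],[411,247]],.070))
print('post L,R',f([[336,175],[361,175]],.126), 'C',f([[349,175]],.126),'T,B',f([[350,138],[350,213]],.126))
E
python3 r1.py
```

```text
wallfoot [[ 0.7234 -0.1099  0.006 ]
 [ 0.611  -0.1208  0.006 ]]
lip top outer/inner up [[ 0.7064  0.2081  0.028 ]
 [ 0.7294 -0.1049  0.028 ]] [[ 0.7005  0.201   0.028 ]
 [ 0.7242 -0.1024  0.028 ]]
lip low [[ 0.5875  0.2001  0.028 ]
 [ 0.6087 -0.1168  0.028 ]] [[ 0.5921  0.1985  0.028 ]
 [ 0.6144 -0.1128  0.028 ]]
plate front [[0.7064 0.0289 0.07  ]
 [0.612  0.0216 0.07  ]]
post L,R [[0.6568 0.0675 0.126 ]
 [0.6577 0.0546 0.126 ]] C [[0.6573 0.0608 0.126 ]] T,B [[0.6757 0.0613 0.126 ]
 [0.6377 0.0592 0.126 ]]
```

```bash
python3 -c "
from h import *
plan([.6567,.0605,.108],np.pi/2+.072)
"
```

```text
t 2.45 tcp [0.5993 0.037  0.249 ] jaw -1.503 w 0.0867 F [-0.67 -0.88  0.17]
shift/60mm in tool axes: [ 2.349 -0.329 -0.984]  turn/180deg: -0.0013 rows>= 1  q7 -1.74
axes x [-0.001 -0.001 -1.   ] y [ 0.068 -0.998  0.001] z [-0.998 -0.068  0.001]
```

Request:
arm_command(rows=[[1,0,-0.17,-0.49,0],[1,0,-0.16,-0.49,0],[1,0.6,0,0,0],[1,0.6,0,0,0],[1,0.6,0,0,0],[1,0.55,0,0,0],[1,0,0,0,0],[-1,0,0,0,0],[-1,0,0,0,0],[-1,0,0,0,0],[-1,0,0,0,0],[-1,0,0,0,0]], grip_force=30)

```text
t: 3.95
tcp_pos: [0.657, 0.0625, 0.1086]
tcp_rot: [0.707, 0.025, -0.707, 0.025]
ft_force: [0.3, 0.4, -0.3]
gripper_width: 0.0451
```

```bash
python3 -c "
from h import *
plan(np.array([.6567,.0605,.108])+.131*np.array([-.0719,.9974,0]),np.pi/2+.072)
"
```

```text
t 3.95 tcp [0.657  0.0625 0.1086] jaw -1.501 w 0.0451 F [ 0.32  0.45 -0.28]
shift/60mm in tool axes: [ 0.01  -2.15   0.011]  turn/180deg: -0.0006 rows>= 1  q7 -1.82
axes x [ 0. -0. -1.] y [ 0.07  -0.998  0.   ] z [-0.998 -0.07  -0.   ]
```

Request:
arm_command(rows=[[-1,0,0,0,0],[-1,0,0,0,0],[-1,0,0,0,0],[-1,0,0,0,0],[-1,0,0,0,0],[-1,0,0,0,0]])

```text
t: 4.7
tcp_pos: [0.6569, 0.0619, 0.1083]
tcp_rot: [-0.707, -0.024, 0.707, -0.025]
ft_force: [0.1, -2.2, 0.4]
gripper_width: 0.0137
```

Request:
arm_command(rows=[[-1,0,-0.2,0,0],[-1,0,-0.3,0,0],[-1,0,-0.3,0,0],[-1,0,-0.3,0,0],[-1,0,-0.3,0,0],[-1,0,-0.3,0,0],[-1,0,-0.2,0,0],[-1,0,-0.15,0,0],[-1,0,-0.03,0,0],[-1,0,0,0,0]])

```text
t: 5.95
tcp_pos: [0.6471, 0.1886, 0.1083]
tcp_rot: [-0.706, -0.026, 0.707, -0.025]
ft_force: [-5.1, -0.6, 2.5]
gripper_width: 0.014
```

```bash
python3 -c "
from h import *
plan(np.array([.6567,.0605,.108])+.131*np.array([-.0719,.9974,0]),np.pi/2+.072)
"
```

```text
t 5.95 tcp [0.6471 0.1886 0.1083] jaw -1.5 w 0.014 F [-5.12 -0.64  2.47]
shift/60mm in tool axes: [ 0.005 -0.042 -0.007]  turn/180deg: -0.0003 rows>= 1  q7 -2.01
axes x [-0.002  0.001 -1.   ] y [ 0.071 -0.997 -0.001] z [-0.997 -0.071  0.002]
```

Request:
arm_command(rows=[[-1,0,-0.03,0.01,0],[-1,0,-0.03,0.01,0],[-1,0,0,0,0]])

```text
t: 6.32
tcp_pos: [0.6469, 0.1905, 0.1083]
tcp_rot: [0.707, 0.025, -0.707, 0.025]
ft_force: [-2.7, -2.9, 1.8]
gripper_width: 0.0138
```

```bash
python3 -c "
from h import *
plan(np.array([.6567,.0605,.108])+.131*np.array([-.0719,.9974,0]),np.pi/2+.072)
"
```

```text
t 6.33 tcp [0.6469 0.1905 0.1083] jaw -1.501 w 0.0138 F [-2.69 -2.89  1.77]
shift/60mm in tool axes: [ 0.005 -0.01  -0.008]  turn/180deg: -0.0007 rows>= 1  q7 -2.01
axes x [ 0.  0. -1.] y [ 0.07  -0.998 -0.   ] z [-0.998 -0.07  -0.   ]
```

Request:
arm_command(rows=[[-1,0,-0.03,0.03,0],[-1,0,-0.03,0,0],[-1,0,0,0,0]])

```text
t: 6.7
tcp_pos: [0.6467, 0.1914, 0.1083]
tcp_rot: [0.708, 0.023, -0.706, 0.025]
ft_force: [2.8, -7.0, 0.4]
gripper_width: 0.0135
```

Request:
arm_command(rows=[[0,0,0.05,0,0],[0,0,0,0,0],[0,0,0,0,0],[0,0,0,0,0],[0,0,0,0,0],[0,-0.5,0,0,0],[0,-0.9,0,0,0],[0,-0.9,0,0,0],[0,-0.4,0,0,0]])

```text
t: 7.82
tcp_pos: [0.6461, 0.1918, 0.2746]
tcp_rot: [0.709, 0.025, -0.705, 0.024]
ft_force: [1.1, 0.2, -0.8]
gripper_width: 0.0435
```

```bash
cat >> h.py <<'E'
YAW=.073;O=np.array([.6585,.0252]);XA=np.array([np.cos(YAW),np.sin(YAW)]);YA=np.array([-np.sin(YAW),np.cos(YAW)])
def rackpt(x,y): return O+x*XA+y*YA
def rackinv(p): d=np.asarray(p[:2])-O; return np.array([d@XA,d@YA])
G=[(.584,.323,-.11),(.4535,.355,-.24),(.4388,.264,-.02),(.4305,.135,-.325)]
def cartons(guess,top_only=True,name=None):
    m=camera_model('top');im=capture('top')
    if name: cv2.imwrite(name,im)
    b=brown(im)
    out=[]
    for g in guess:
        r=fit([(m,b)],g);out.append(r);print('carton',[round(float(v),4) for v in r])
    return out
E
python3 -c "
from h import *
cartons(G,name='pics/top1.png')
plan([.4305,.135,.25],np.pi/2-.325)
"
```

```text
carton [0.5802, 0.3253, -0.2489, 557.5176]
carton [0.4537, 0.3547, -0.2357, 81.5333]
carton [0.4357, 0.2684, 0.0437, 585.3529]
carton [0.4367, 0.1218, -0.1496, 443.9059]
t 7.88 tcp [0.6469 0.1922 0.2769] jaw -1.501 w 0.0434 F [ 1.53 -0.2   3.29]
shift/60mm in tool axes: [0.412 0.7   3.669]  turn/180deg: 0.1257 rows>= 3  q7 -1.97
axes x [ 0.009  0.003 -1.   ] y [ 0.07  -0.998 -0.003] z [-0.998 -0.07  -0.009]
```

View pics/top1.png

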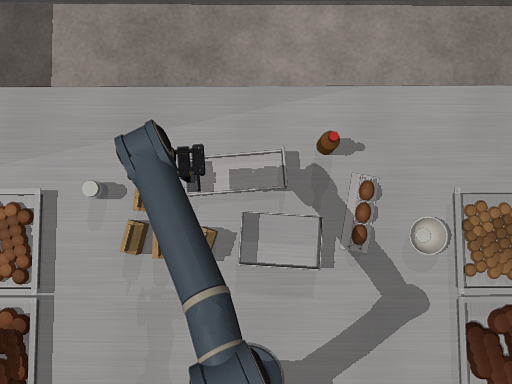

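Request:
arm_command(rows=[[0,0,0,0.5,0.042],[0,0,0,0.5,0.042],[0,0,0,0.5,0.0417],[0,0,0,0,0]])

```text
t: 8.38
tcp_pos: [0.5534, 0.1975, 0.2699]
tcp_rot: [-0.698, 0.114, 0.698, 0.113]
ft_force: [0.6, 0.2, 1.2]
gripper_width: 0.0437
```

```bash
python3 -c "
from h import *
plan([.4305,.135,.25],np.pi/2-.325)
"
```

```text
t 8.38 tcp [0.5534 0.1975 0.2699] jaw -1.893 w 0.0437 F [0.61 0.15 1.17]
shift/60mm in tool axes: [0.334 1.635 1.613]  turn/180deg: 0.001 rows>= 1  q7 -2.39
axes x [-0.001 -0.    -1.   ] y [-0.316 -0.949  0.001] z [-0.949  0.316  0.001]
```

Request:
arm_command(rows=[[0,0.06,0.4,0.4,0],[0,0.06,0.4,0.4,0],[0,0.06,0.4,0.4,0],[0,0.1,0.43,0.41,0],[0,0,0,0,0],[0,0,0,0,0]])

```text
t: 9.12
tcp_pos: [0.4339, 0.1348, 0.2537]
tcp_rot: [0.698, -0.114, -0.697, -0.115]
ft_force: [-0.5, 0.3, -0.0]
gripper_width: 0.0437
```

```bash
python3 -c "
from h import *
m=camera_model('scene');im=capture('scene');cv2.imwrite('pics/s2.png',im)
print(fit([(m,brown(im))],G[3]))
plan([.4305,.135,.109],np.pi/2-.325)
cv2.imwrite('pics/s2c.png',cv2.resize(im[130:300,280:450],None,fx=4,fy=4))
"
```

```text
(np.float64(0.42465804251024664), np.float64(0.1363552426397764), np.float64(-0.26789266258396827), np.float64(57.90980392156863))
t 9.18 tcp [0.4341 0.1351 0.2537] jaw -1.895 w 0.0434 F [ 0.07 -0.55  0.11]
shift/60mm in tool axes: [2.412 0.023 0.059]  turn/180deg: 0.0001 rows>= 1  q7 -2.32
axes x [ 0.001  0.001 -1.   ] y [-0.319 -0.948 -0.001] z [-0.948  0.319 -0.001]
```

View pics/s2c.png

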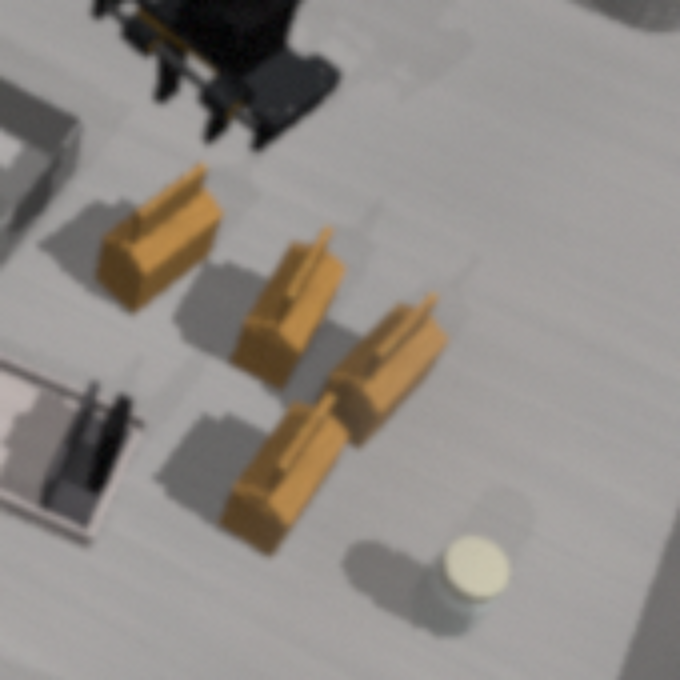

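Request:
arm_command(rows=[[0,0.4,0.02,0.05,0],[0,0.5,0,0,0],[0,0.5,0,0,0],[0,0.5,0,0,0],[0,0.4,0,0,0],[0,0.1,0,0,0],[0,0,0,0,0],[-1,0,0,0,0],[-1,0,0,0,0],[-1,0,0,0,0],[-1,0,0,0,0],[-1,0,0,0,0]])

```text
t: 10.68
tcp_pos: [0.4296, 0.1345, 0.1096]
tcp_rot: [0.698, -0.114, -0.698, -0.114]
ft_force: [-0.1, 0.2, -0.3]
gripper_width: 0.0082
```

Request:
arm_command(rows=[[-1,0,0,0,0],[-1,0,0,0,0]])

```text
t: 10.92
tcp_pos: [0.4296, 0.1346, 0.1096]
tcp_rot: [0.698, -0.114, -0.698, -0.114]
ft_force: [0.2, 1.1, 0.3]
gripper_width: 0.0081
```

```bash
python3 -c "
from h import *
plan([.4305,.135,.109],np.pi/2-.325)
"
```

```text
t 10.93 tcp [0.4296 0.1346 0.1096] jaw -1.896 w 0.0081 F [0.24 1.14 0.26]
shift/60mm in tool axes: [ 0.01  -0.011 -0.011]  turn/180deg: 0.0001 rows>= 1  q7 -2.41
axes x [ 0.  0. -1.] y [-0.319 -0.948 -0.   ] z [-0.948  0.319 -0.   ]
```

Request:
arm_command(rows=[[-1,-0.3,0,0,0],[-1,-0.5,0,0,0],[-1,-0.6,0,0,0],[-1,-0.6,0,0,0],[-1,-0.4,0,0,0],[-1,0,0,0,-0.0424],[-1,0,0,0,-0.0424],[-1,0,0,0,-0.0424],[-1,0,0,0,0]])

```text
t: 12.05
tcp_pos: [0.4292, 0.1343, 0.2531]
tcp_rot: [-0.706, -0.026, 0.707, -0.026]
ft_force: [-0.2, -0.2, -2.1]
gripper_width: 0.0077
```

```bash
python3 -c "
from h import *
plan([*rackpt(0,-.111),.25],np.pi/2+YAW)
"
```

```text
t 12.05 tcp [0.4292 0.1343 0.2531] jaw -1.498 w 0.0077 F [-0.23 -0.23 -2.15]
shift/60mm in tool axes: [ 0.049  3.942 -3.679]  turn/180deg: 0.0 rows>= 1  q7 -1.93
axes x [-0.001 -0.    -1.   ] y [ 0.073 -0.997  0.   ] z [-0.997 -0.073  0.001]
```

Request:
arm_command(rows=[[-1,0,0.3,-0.3,0],[-1,0,0.5,-0.5,0],[-1,0,0.6,-0.55,0],[-1,0,0.6,-0.55,0],[-1,0,0.6,-0.55,0],[-1,0,0.55,-0.5,0],[-1,0,0.5,-0.46,0],[-1,0,0.29,-0.27,0],[-1,0,0,0,0],[-1,0,0,0,0]])

```text
t: 13.3
tcp_pos: [0.6666, -0.0835, 0.253]
tcp_rot: [-0.706, -0.027, 0.707, -0.026]
ft_force: [-0.6, 1.1, -1.5]
gripper_width: 0.0078
```

```bash
python3 -c "
from h import *
plan([*rackpt(0,-.111),.116],np.pi/2+YAW)
im=capture('scene');cv2.imwrite('pics/s3.png',cv2.resize(im[120:320,200:400],None,fx=3,fy=3))
"
```

```text
t 13.3 tcp [ 0.6666 -0.0835  0.253 ] jaw -1.496 w 0.0078 F [-0.6   1.1  -1.51]
shift/60mm in tool axes: [ 2.283  0.035 -0.   ]  turn/180deg: 0.0006 rows>= 1  q7 -1.48
axes x [-0.002  0.001 -1.   ] y [ 0.075 -0.997 -0.001] z [-0.997 -0.075  0.002]
```

View pics/s3.png

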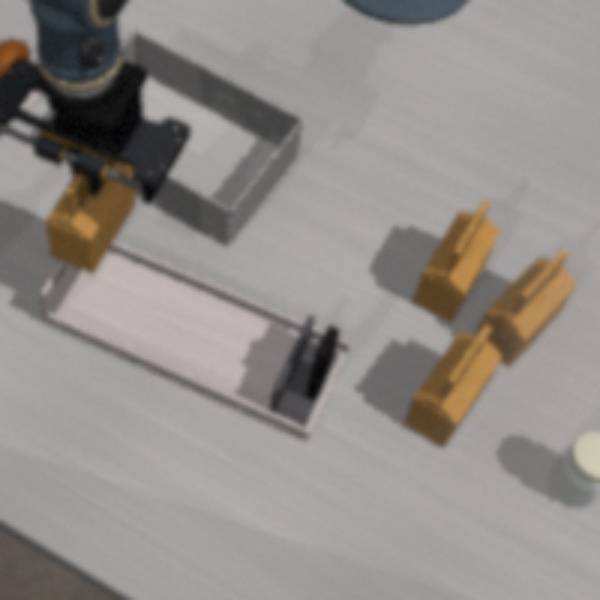

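Request:
arm_command(rows=[[-1,0.4,0.01,0,0],[-1,0.5,0.01,0,0],[-1,0.5,0,0,0],[-1,0.4,0,0,0],[-1,0.3,0,0,0],[-1,0,0,0,0]])

```text
t: 14.1
tcp_pos: [0.6664, -0.0852, 0.1264]
tcp_rot: [-0.706, -0.027, 0.708, -0.026]
ft_force: [-0.8, -0.4, -2.6]
gripper_width: 0.0078
```

```bash
python3 -c "
from h import *
plan([*rackpt(0,-.111),.1156],np.pi/2+YAW)
"
```

```text
t 14.1 tcp [ 0.6664 -0.0852  0.1264] jaw -1.495 w 0.0078 F [-0.78 -0.37 -2.63]
shift/60mm in tool axes: [ 0.18   0.005 -0.004]  turn/180deg: 0.0008 rows>= 1  q7 -1.5
axes x [-0.003  0.    -1.   ] y [ 0.075 -0.997 -0.001] z [-0.997 -0.075  0.003]
```

Request:
arm_command(rows=[[-1,0.08,0,0,0],[-1,0.06,0,0,0],[-1,0.03,0,0,0],[-1,0,0,0,0]])

```text
t: 14.6
tcp_pos: [0.6675, -0.086, 0.1174]
tcp_rot: [0.707, 0.026, -0.707, 0.026]
ft_force: [-0.6, -0.8, -1.9]
gripper_width: 0.0078
```

Request:
arm_command(rows=[[-1,0.03,0,0,0],[-1,0.02,0,0,0],[-1,0,0,0,0]])

```text
t: 14.98
tcp_pos: [0.6679, -0.0859, 0.1157]
tcp_rot: [0.707, 0.026, -0.706, 0.026]
ft_force: [-2.5, 0.3, 4.7]
gripper_width: 0.0083
```

Request:
arm_command(rows=[[-0.2,-0.01,0,0,0],[-0.2,0,0,0,0],[-0.2,0,0,0,0],[-0.2,0,0,0,0],[-0.2,0,0,0,0],[-0.2,-0.3,0,0,0],[-0.2,-0.7,0,0,0],[-0.2,-0.9,0,0,0],[-0.2,-0.4,0,0,0]])

```text
t: 16.1
tcp_pos: [0.6692, -0.086, 0.2586]
tcp_rot: [0.709, 0.026, -0.704, 0.027]
ft_force: [-0.1, -0.6, 0.2]
gripper_width: 0.0349
```

```bash
python3 -c "
from h import *
cartons(G[:3],name='pics/top3.png')
plan([G[2][0],G[2][1],.25],np.pi/2-.02)
im=capture('scene');cv2.imwrite('pics/s4.png',cv2.resize(im[120:320,200:400],None,fx=3,fy=3))
m=camera_model('scene');b=brown(im)
for g in G[:3]: print('s',fit([(m,b)],g))
p=rackpt(0,-.111);r=fit([(m,b)],(*p,YAW),z=.006);print('placed',r,rackinv(r))
"
```

```text
carton [0.5848, 0.3225, -0.11, 52.9725]
carton [0.4541, 0.3551, -0.2299, 88.3451]
carton [0.4403, 0.2638, -0.0131, 79.9412]
t 16.15 tcp [ 0.6702 -0.086   0.2611] jaw -1.496 w 0.0347 F [ 0.54 -0.51  1.62]
shift/60mm in tool axes: [ 0.135 -6.105  3.413]  turn/180deg: 0.0301 rows>= 1  q7 -1.48
axes x [ 0.011 -0.001 -1.   ] y [ 0.075 -0.997  0.002] z [-0.997 -0.075 -0.011]
s (np.float64(0.5765295710635943), np.float64(0.3255674845730955), np.float64(-0.10989234401595013), np.float64(240.01568627450982))
s (np.float64(0.45362214347323687), np.float64(0.3545637879776509), np.float64(-0.20643256043952013), np.float64(598.5058823529412))
s (np.float64(0.4312565639333137), np.float64(0.2658209019191182), np.float64(0.0077136991825687675), np.float64(212.85882352941175))
placed (np.float64(0.6634297839297509), np.float64(-0.0862071542509823), np.float64(0.10927206091955353), np.float64(66.67058823529412)) [-0.00320885 -0.11147   ]
```

View pics/s4.png

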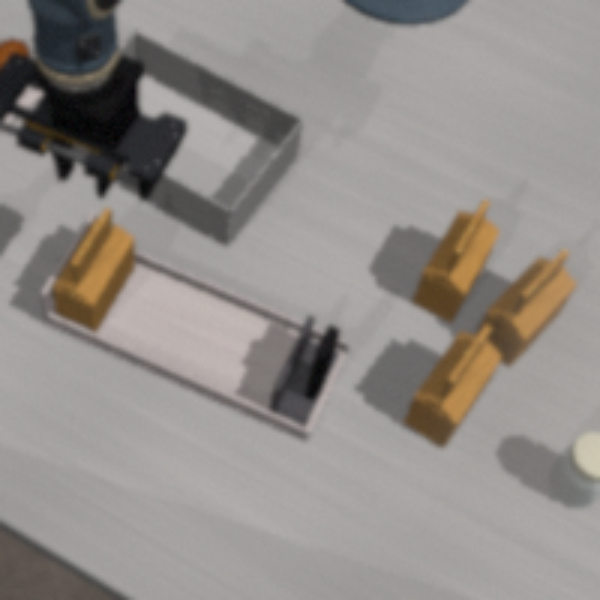

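Request:
arm_command(rows=[[-0.2,0,0,0,0.0295],[-0.2,0,-0.4,0.18,0],[-0.2,0,-0.6,0.28,0],[-0.2,0,-0.7,0.32,0],[-0.2,0,-0.7,0.32,0],[-0.2,0,-0.7,0.32,0],[-0.2,0,-0.7,0.32,0],[-0.2,0,-0.7,0.32,0],[-0.2,0,-0.7,0.32,0],[-0.2,0,-0.4,0.18,0],[-0.2,0,0,0,0]])

```text
t: 17.58
tcp_pos: [0.5183, 0.2551, 0.2526]
tcp_rot: [-0.707, 0.004, 0.708, 0.005]
ft_force: [-0.2, -0.1, -0.0]
gripper_width: 0.035
```

```bash
python3 -c "
from h import *
plan([.4398,.2640,.109],np.pi/2-.016)
"
```

```text
t 17.57 tcp [0.5183 0.2551 0.2526] jaw -1.584 w 0.035 F [-0.16 -0.15 -0.02]
shift/60mm in tool axes: [ 2.394 -0.131  1.307]  turn/180deg: 0.001 rows>= 1  q7 -2.19
axes x [-0.001  0.    -1.   ] y [-0.013 -1.    -0.   ] z [-1.     0.013  0.001]
```

Request:
arm_command(rows=[[-0.2,0,-0.04,0.4,0],[-0.2,0,-0.05,0.5,0],[-0.2,0,-0.04,0.4,0],[-0.2,0,0,0,0],[-0.2,0.4,0,0,0],[-0.2,0.6,0,0,0],[-0.2,0.6,0,0,0],[-0.2,0.3,0,0,0],[-0.2,0,0,0,0]])

```text
t: 18.7
tcp_pos: [0.4427, 0.2602, 0.1374]
tcp_rot: [-0.706, 0.008, 0.708, 0.006]
ft_force: [0.0, -0.3, -0.1]
gripper_width: 0.0347
```

```bash
python3 -c "
from h import *
plan([.4398,.2640,.109],np.pi/2-.016)
"
```

```text
t 18.7 tcp [0.4427 0.2602 0.1374] jaw -1.591 w 0.0347 F [ 0.03 -0.31 -0.08]
shift/60mm in tool axes: [ 0.473 -0.064  0.049]  turn/180deg: -0.0014 rows>= 1  q7 -2.33
axes x [-0.002 -0.002 -1.   ] y [-0.02  -1.     0.002] z [-1.     0.02   0.002]
```

Request:
arm_command(rows=[[-0.2,0.15,-0.06,0.05,0],[-0.2,0.2,0,0,0],[-0.2,0.12,0,0,0],[-0.2,0,0,0,0],[-1,0,0,0,0],[-1,0,0,0,0],[-1,0,0,0,0],[-1,0,0,0,0],[-1,0,0,0,0],[-1,0,0,0,0]])

```text
t: 19.95
tcp_pos: [0.4392, 0.2654, 0.1107]
tcp_rot: [-0.707, 0.006, 0.707, 0.006]
ft_force: [0.1, -0.7, 0.3]
gripper_width: 0.0078
```

```bash
python3 -c "
from h import *
plan([.4398,.2640,.109],np.pi/2+YAW)
"
```

```text
t 19.95 tcp [0.4392 0.2654 0.1107] jaw -1.589 w 0.0078 F [ 0.07 -0.65  0.25]
shift/60mm in tool axes: [ 0.029  0.024 -0.011]  turn/180deg: -0.029 rows>= 1  q7 -2.36
axes x [-0. -0. -1.] y [-0.018 -1.     0.   ] z [-1.     0.018  0.   ]
```

Request:
arm_command(rows=[[-1,-0.3,0,0,0],[-1,-0.5,0,0,0],[-1,-0.6,0,0,0],[-1,-0.6,0,0,0],[-1,-0.5,0,0,0],[-1,-0.2,0,0,-0.029],[-1,0,0,0,0]])

```text
t: 20.82
tcp_pos: [0.4393, 0.2658, 0.2732]
tcp_rot: [0.707, 0.026, -0.706, 0.025]
ft_force: [0.9, 0.4, -2.5]
gripper_width: 0.0079
```

```bash
python3 -c "
from h import *
plan([*rackpt(0,-.054),.27],np.pi/2+YAW)
"
```

```text
t 20.82 tcp [0.4393 0.2658 0.2732] jaw -1.499 w 0.0079 F [ 0.87  0.36 -2.47]
shift/60mm in tool axes: [ 0.054  5.164 -3.355]  turn/180deg: -0.0002 rows>= 1  q7 -2.19
axes x [ 0.001  0.001 -1.   ] y [ 0.072 -0.997 -0.001] z [-0.997 -0.072 -0.001]
```

Request:
arm_command(rows=[[-1,0,0.3,-0.2,0],[-1,0,0.5,-0.33,0],[-1,0,0.65,-0.42,0],[-1,0,0.65,-0.42,0],[-1,0,0.65,-0.42,0],[-1,0,0.65,-0.42,0],[-1,0,0.65,-0.42,0],[-1,0,0.55,-0.36,0],[-1,0,0.4,-0.26,0],[-1,0,0.16,-0.1,0],[-1,0,0,0,0],[-1,0,0,0,0]])

```text
t: 22.32
tcp_pos: [0.6616, -0.0265, 0.2724]
tcp_rot: [-0.706, -0.027, 0.707, -0.026]
ft_force: [-0.0, -0.1, -2.8]
gripper_width: 0.0078
```

```bash
python3 -c "
from h import *
plan([*rackpt(0,-.054),.1167],np.pi/2+YAW)
"
```

```text
t 22.32 tcp [ 0.6616 -0.0265  0.2724] jaw -1.496 w 0.0078 F [-0.03 -0.1  -2.83]
shift/60mm in tool axes: [ 2.596  0.04  -0.015]  turn/180deg: 0.0007 rows>= 1  q7 -1.56
axes x [-0.001  0.001 -1.   ] y [ 0.075 -0.997 -0.001] z [-0.997 -0.075  0.001]
```

Request:
arm_command(rows=[[-1,0.4,0.02,-0.01,0],[-1,0.6,0.01,-0.01,0],[-1,0.6,0,0,0],[-1,0.5,0,0,0],[-1,0.3,0,0,0],[-1,0,0,0,0]])

```text
t: 23.08
tcp_pos: [0.6632, -0.0289, 0.128]
tcp_rot: [-0.706, -0.027, 0.707, -0.026]
ft_force: [0.7, 0.2, -3.0]
gripper_width: 0.0081
```

```bash
python3 -c "
from h import *
plan([*rackpt(0,-.054),.1167],np.pi/2+YAW)
"
```

```text
t 23.07 tcp [ 0.6632 -0.0289  0.128 ] jaw -1.496 w 0.0081 F [ 0.72  0.22 -2.99]
shift/60mm in tool axes: [ 0.188 -0.005  0.013]  turn/180deg: 0.0005 rows>= 1  q7 -1.57
axes x [-0.001  0.001 -1.   ] y [ 0.074 -0.997 -0.001] z [-0.997 -0.074  0.001]
```

Request:
arm_command(rows=[[-1,0.08,0,0,0],[-1,0.06,0,0,0],[-1,0.04,0,0,0],[-1,0.02,0,0,0],[-1,0.01,0,0,0],[-1,0,0,0,0]])

```text
t: 23.82
tcp_pos: [0.6698, -0.0289, 0.1226]
tcp_rot: [0.712, 0.026, -0.701, 0.026]
ft_force: [5.9, 3.4, 16.4]
gripper_width: 0.0079
```

Request:
arm_command(rows=[[-1,-0.2,0,0,0],[-1,-0.4,0,0,0],[-1,-0.4,0,0,0],[-1,0,0,0,0]])

```text
t: 24.32
tcp_pos: [0.664, -0.0304, 0.1775]
tcp_rot: [0.707, 0.026, -0.706, 0.026]
ft_force: [1.5, 0.5, -2.3]
gripper_width: 0.0077
```

```bash
python3 -c "
from h import *
plan([*rackpt(0,-.054),.1167],np.pi/2+YAW)
im=capture('scene');cv2.imwrite('pics/s5.png',cv2.resize(im[140:300,200:360],None,fx=4,fy=4,interpolation=cv2.INTER_CUBIC))
im=capture('top');cv2.imwrite('pics/t5.png',cv2.resize(im[120:280,160:320],None,fx=4,fy=4,interpolation=cv2.INTER_CUBIC))
im=capture('wrist');cv2.imwrite('pics/w5.png',im)
"
```

```text
t 24.32 tcp [ 0.664  -0.0304  0.1775] jaw -1.498 w 0.0077 F [ 1.5   0.48 -2.33]
shift/60mm in tool axes: [ 1.014 -0.031  0.025]  turn/180deg: -0.0001 rows>= 1  q7 -1.57
axes x [ 0.002 -0.    -1.   ] y [ 0.073 -0.997  0.   ] z [-0.997 -0.073 -0.002]
```

View pics/s5.png

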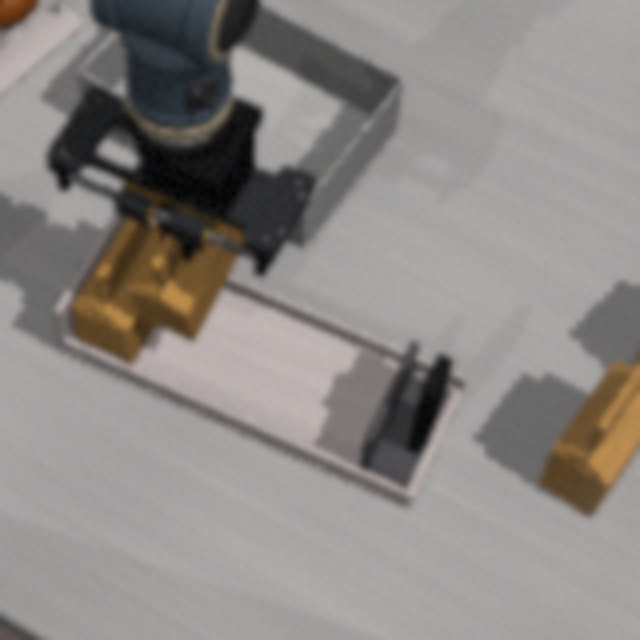

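View pics/w5.png

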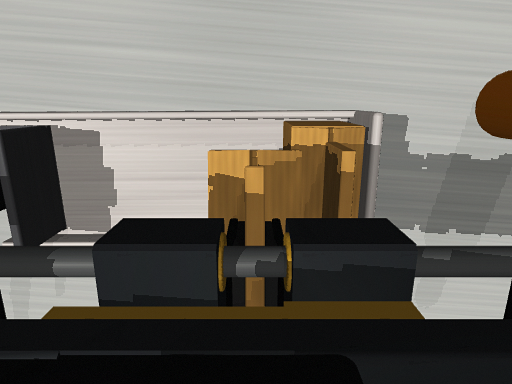

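View pics/t5.png

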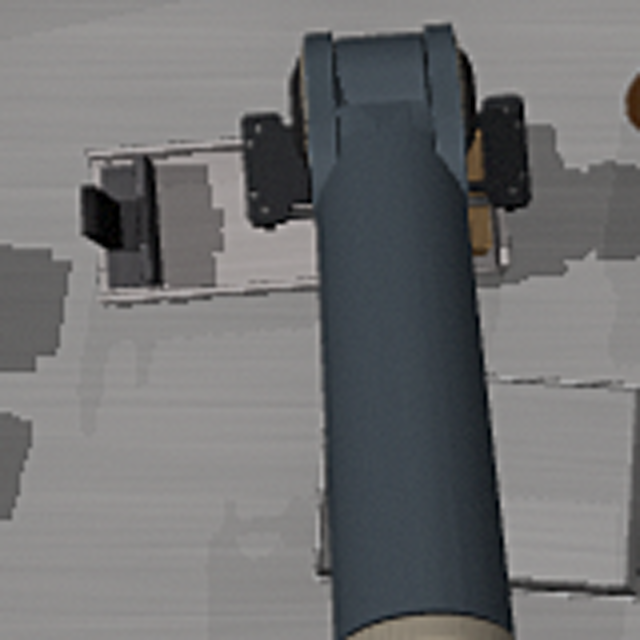

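```bash
python3 -c "
from h import *
m=camera_model('wrist')
for n,uv,z in(('held fin end',(255,167),.193),('held body top end',(240,151),.137),('held body top end R',(298,151),.137),('c1 body end L',(284,127),.076),('c1 body endR',(363,126),.076),('c1 fin end',(345,151),.132),('lip top in',(150,118),.028),('lip top in',(340,118),.028),('lip top out',(150,112),.028)):
    p=unproj(m,[uv],z)[0]; print(n,p.round(4),rackinv(p).round(4))
print(rackinv(observe()['tcp_pos']))
"
```

```text
held fin end [ 0.7086 -0.0252  0.193 ] [ 0.0463 -0.0539]
held body top end [ 0.7061 -0.0173  0.137 ] [ 0.0444 -0.0458]
held body top end R [ 0.7084 -0.0485  0.137 ] [ 0.0444 -0.0771]
c1 body end L [ 0.7166 -0.0453  0.076 ] [ 0.0528 -0.0746]
c1 body endR [ 0.7214 -0.1012  0.076 ] [ 0.0535 -0.1306]
c1 fin end [ 0.7096 -0.0751  0.132 ] [ 0.0436 -0.1038]
lip top in [0.7128 0.0642 0.028 ] [0.057 0.035]
lip top in [ 0.7245 -0.0963  0.028 ] [ 0.057 -0.126]
lip top out [0.7178 0.0642 0.028 ] [0.0619 0.0346]
[-6.82661807e-05 -5.55146707e-02]
```

```bash
cat > ov.py <<'E'
from h import *
def edges(im,m,P8,col,S):
    idx=[(0,1),(0,2),(0,4),(1,3),(1,5),(2,3),(2,6),(3,7),(4,5),(4,6),(5,7),(6,7)]
    u=(proj(m,P8)+.5)*S
    for a,b in idx: cv2.line(im,tuple(int(v) for v in u[a].round()),tuple(int(v) for v in u[b].round()),col,1,cv2.LINE_AA)
def rackw(im,m,S):
    f=lambda B:np.c_[np.array([rackpt(x,y) for x,y in B[:,:2]]),B[:,2]]
    edges(im,m,f(box(-.056,.056,-.14,.13,.006,.028)),(0,255,0),S)
    edges(im,m,f(box(-.056,.056,-.14,-.14,.006,.076)),(255,255,0),S)
def cart(im,m,x,y,yaw,z,col,S):
    for B in CART: edges(im,m,place(B[:8],x,y,yaw,z),col,S)
E
python3 -c "
from ov import *
im=cv2.imread('pics/w5.png');S=2;m=camera_model('wrist')
big=cv2.resize(im[60:260,100:450],None,fx=S,fy=S,interpolation=cv2.INTER_CUBIC)
m=dict(m);m['cx']-=100;m['cy']-=60
rackw(big,m,S)
t=observe()['tcp_pos'];cart(big,m,t[0],t[1],YAW,t[2]-.1107,(0,0,255),S)
p=rackpt(0.001,-.1115);cart(big,m,*p,YAW,.006,(255,0,0),S)
cv2.imwrite('pics/w5o.png',big)
"
```

```text
(no output)
```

View pics/w5o.png

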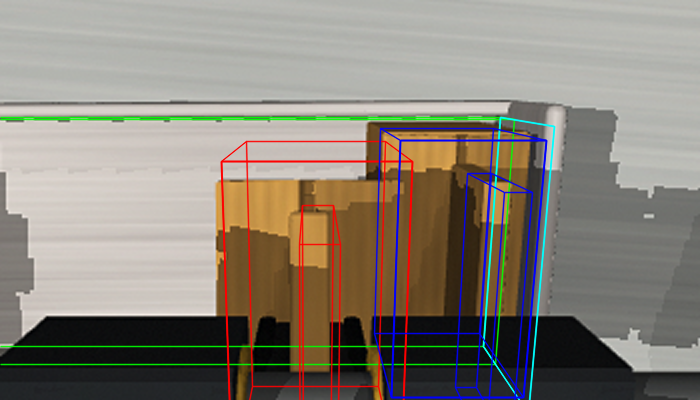

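```bash
cat >> ov.py <<'E'
def heldpts(B,tcp,th,dx=0,gz=.1077,yaw=YAW):
    # carton tilted by th about jaw axis (rack y) through grasp point, bottom swings to -x for th>0; dx=carton centre offset along x
    P=B+[dx,0,-gz]; c,s=np.cos(th),np.sin(th)
    Q=np.c_[c*P[:,0]+s*P[:,2],P[:,1],-s*P[:,0]*-1*-1+c*P[:,2]] if False else np.c_[c*P[:,0]+s*P[:,2],P[:,1],-s*P[:,0]+c*P[:,2]]
    return place(Q,tcp[0],tcp[1],yaw,tcp[2]-.003)
E
python3 -c "
from ov import *
t=observe()['tcp_pos']
ims={'wrist':cv2.imread('pics/w5.png')}
S=2
out=[]
for th in(.06,.12):
    m=dict(camera_model('wrist'));big=cv2.resize(ims['wrist'][60:260,150:400],None,fx=S,fy=S,interpolation=cv2.INTER_CUBIC);m['cx']-=150;m['cy']-=60
    for s_,col in((1,(0,0,255)),(-1,(255,0,0))):
        for B in CART: edges(big,m,heldpts(B[:8],t,s_*th),col,S)
    out.append(big[:300])
cv2.imwrite('pics/w5p.png',np.vstack(out)[:600])
"
```

```text
(no output)
```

View pics/w5p.png

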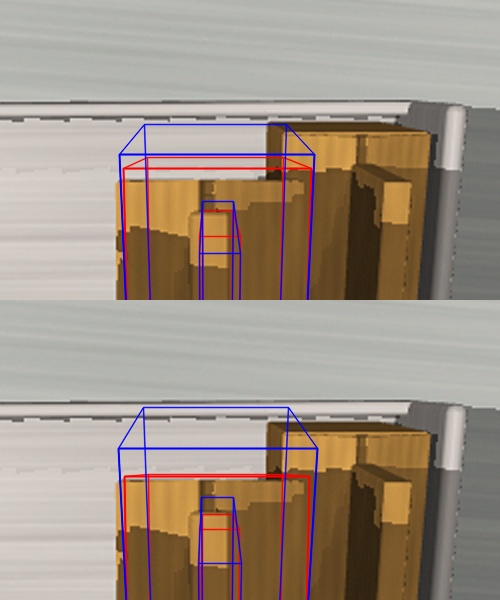

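The held carton has swung about 0.12 rad in the grip, bottom towards the robot. It landed on the near lip because of that. I'll shift outward so the bottom clears both lips, then let it level on the floor with a light grip.

```bash
python3 -c "
from h import *
plan([*rackpt(.012,-.050),.145],np.pi/2+YAW)
"
```

```text
t 24.48 tcp [ 0.6625 -0.0302  0.1746] jaw -1.498 w 0.0079 F [ 0.08  1.02 -2.6 ]
shift/60mm in tool axes: [ 0.494 -0.092 -0.203]  turn/180deg: 0.0 rows>= 1  q7 -1.57
axes x [-0.003  0.    -1.   ] y [ 0.073 -0.997 -0.   ] z [-0.997 -0.073  0.003]
```

Request:
arm_command(rows=[[-1,0,-0.09,-0.2,0],[-1,0.25,0,0,0],[-1,0.2,0,0,0],[-1,0,0,0,0]])

```text
t: 24.98
tcp_pos: [0.6736, -0.0243, 0.1466]
tcp_rot: [-0.705, -0.026, 0.708, -0.026]
ft_force: [0.0, -0.1, -2.4]
gripper_width: 0.0079
```

```bash
python3 -c "
from ov import *
t=observe()['tcp_pos'];print(t,rackinv(t),observe()['ft_force'])
m=dict(camera_model('wrist'));im=capture('wrist');S=2
big=cv2.resize(im[60:260,130:430],None,fx=S,fy=S,interpolation=cv2.INTER_CUBIC);m['cx']-=130;m['cy']-=60
rackw(big,m,S)
for B in CART: edges(big,m,heldpts(B[:8],t,.12),(0,0,255),S)
cv2.imwrite('pics/w6.png',big)
im=capture('scene');m=camera_model('scene');b=cv2.resize(im[140:300,200:360],None,fx=4,fy=4,interpolation=cv2.INTER_CUBIC);m=dict(m);m['cx']-=200;m['cy']-=140
rackw(b,m,4)
for B in CART: edges(b,m,heldpts(B[:8],t,.12),(0,0,255),4)
cv2.imwrite('pics/s6.png',b[:450])
"
```

```text
[ 0.67361483 -0.02425089  0.14660622] [ 0.01146786 -0.05042159] [ 0.02069148 -0.06092816 -2.40200525]
```

View pics/w6.png

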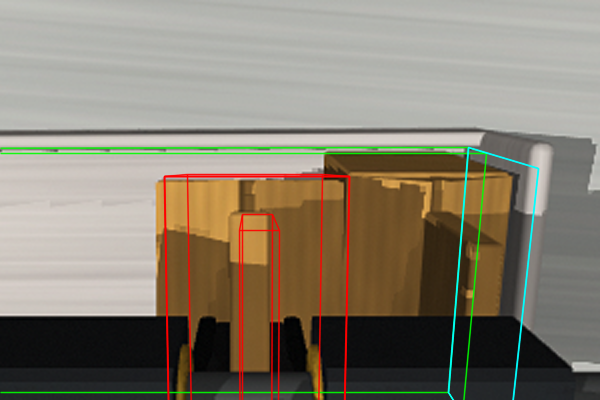

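View pics/s6.png

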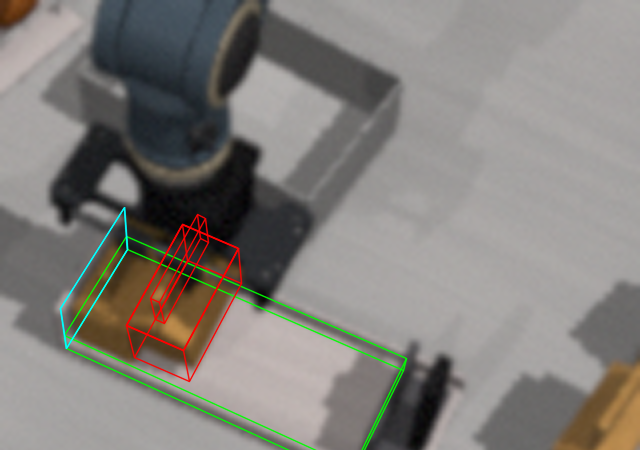

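```bash
python3 -c "
from ov import *
im=capture('scene');m=camera_model('scene')
b=cv2.resize(im[170:270,200:310],None,fx=6,fy=6,interpolation=cv2.INTER_CUBIC)
cv2.imwrite('pics/s7.png',b)
im=cv2.imread('pics/scene0.png');S=4
for i,g in enumerate(G): pass
b=cv2.resize(im[160:300,280:420],None,fx=4,fy=4,interpolation=cv2.INTER_CUBIC);m=dict(m);m['cx']-=280;m['cy']-=160
for g in G: cart(b,m,*g,0,(0,0,255),4)
rackw(b,m,4)
cv2.imwrite('pics/s0o.png',b)
"
```

```text
(no output)
```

View pics/s7.png

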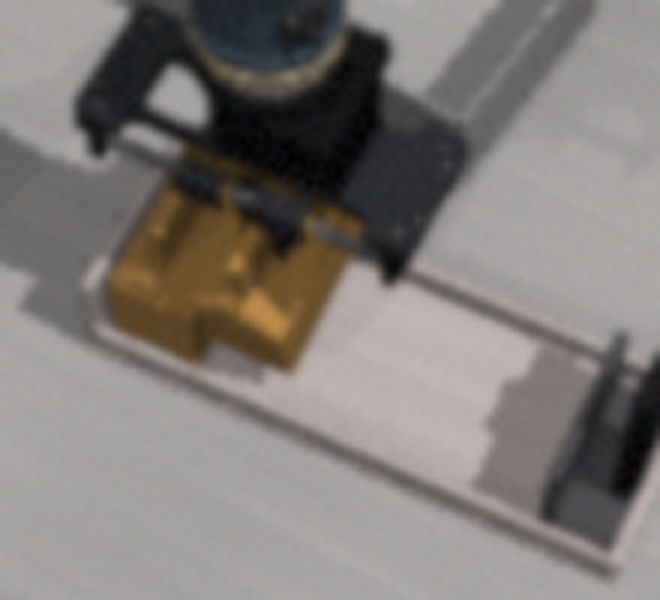

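View pics/s0o.png

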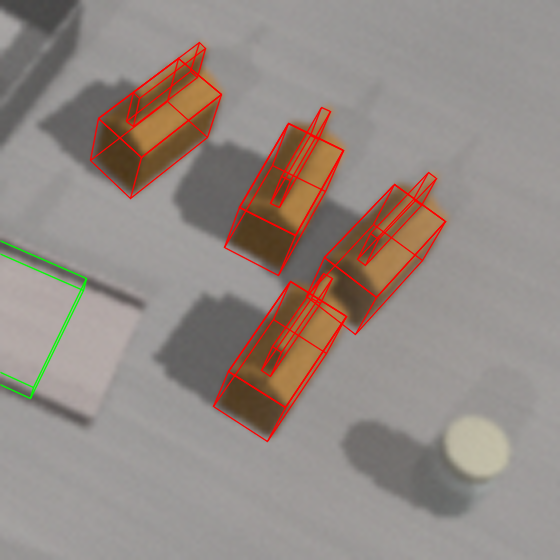

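Request:
arm_command(rows=[[-1,0.15,0,0,0],[-1,0.15,0,0,0],[-1,0.05,0,0,0],[-1,0,0,0,0]])

```text
t: 25.62
tcp_pos: [0.675, -0.0239, 0.1277]
tcp_rot: [-0.706, -0.026, 0.707, -0.026]
ft_force: [-0.4, 0.1, -2.6]
gripper_width: 0.0077
```

Request:
arm_command(rows=[[-1,0.05,0,0,0],[-1,0.03,0,0,0],[-1,0,0,0,0]])

```text
t: 26.0
tcp_pos: [0.6751, -0.0239, 0.1232]
tcp_rot: [-0.707, -0.026, 0.707, -0.026]
ft_force: [0.0, -0.2, -2.5]
gripper_width: 0.0079
```

Request:
arm_command(rows=[[-1,0.03,0,0.02,0],[-1,0.03,0,0.02,0],[-1,0,0,0,0]], grip_force=8)

```text
t: 26.38
tcp_pos: [0.673, -0.0241, 0.1198]
tcp_rot: [0.707, 0.026, -0.706, 0.026]
ft_force: [0.2, 0.0, -3.2]
gripper_width: 0.0078
```

Request:
arm_command(rows=[[-1,0.03,0,0.02,0],[-1,0.03,0,0.03,0],[-1,0.02,0,0.03,0],[-1,0,0,0,0]])

```text
t: 26.88
tcp_pos: [0.6694, -0.0244, 0.1173]
tcp_rot: [0.708, 0.026, -0.705, 0.026]
ft_force: [-0.4, 1.0, 5.1]
gripper_width: 0.008
```

```bash
python3 -c "
from ov import *
t=observe()['tcp_pos'];print(t,rackinv(t),observe()['ft_force'])
m=dict(camera_model('wrist'));im=capture('wrist');S=2
big=cv2.resize(im[60:260,130:430],None,fx=S,fy=S,interpolation=cv2.INTER_CUBIC);m['cx']-=130;m['cy']-=60
for B in CART: edges(big,m,heldpts(B[:8],t,.0),(0,0,255),S)
cv2.imwrite('pics/w7.png',big)
"
```

```text
[ 0.66941828 -0.02437175  0.11727302] [ 0.00727367 -0.05023605] [-0.38943503  1.04133813  5.13934437]
```

View pics/w7.png

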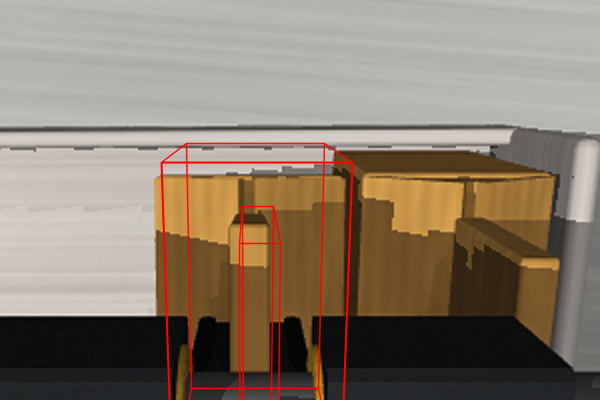

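Request:
arm_command(rows=[[-0.3,0,0,0,0],[-0.3,0,0,0,0],[-0.3,0,0,0,0],[-0.3,0,0,0,0],[-0.3,-0.2,0,0,0],[-0.3,-0.6,0,0,0],[-0.3,-0.9,0,0,0],[-0.3,-0.7,0,0,0],[-0.3,0,0,0,0]])

```text
t: 28.05
tcp_pos: [0.6703, -0.0243, 0.2647]
tcp_rot: [0.71, 0.026, -0.703, 0.026]
ft_force: [0.3, 0.4, -1.1]
gripper_width: 0.0306
```

```bash
python3 -c "
from ov import *
t=observe()['tcp_pos'];print(t,rackinv(t),observe()['ft_force'])
m=dict(camera_model('wrist'));im=capture('wrist')
f=lambda uv,z:rackinv(unproj(m,[uv],z)[0]).round(4)
cv2.imwrite('pics/w8.png',cv2.resize(im[:270],None,fx=1.5,fy=1.5,interpolation=cv2.INTER_CUBIC))
cartons(G[:2],name='pics/top4.png')
"
```

```text
[ 0.67034851 -0.02432522  0.26471861] [ 0.00820482 -0.05025749] [ 0.27438873  0.43451474 -1.09460985]
carton [0.5848, 0.3225, -0.11, 49.9725]
carton [0.454, 0.3544, -0.2463, 53.102]
```

View pics/w8.png

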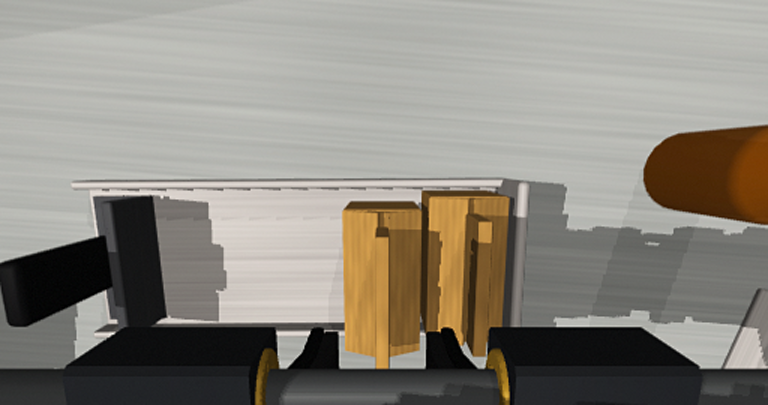

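View pics/top4.png

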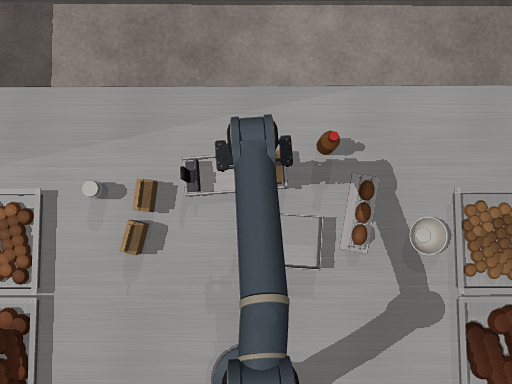

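```bash
python3 -c "
from ov import *
m=dict(camera_model('wrist'));im=cv2.imread('pics/w8.png');S=1.5
big=im.copy()
rackw(big,m,S)
p=rackpt(0,-.053);cart(big,m,*p,YAW,.006,(0,0,255),S)
p=rackpt(0.002,-.107);cart(big,m,*p,YAW,.006,(255,0,0),S)
cv2.imwrite('pics/w8o.png',cv2.resize(big[150:400,300:600],None,fx=2,fy=2))
"
```

```text
(no output)
```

View pics/w8o.png

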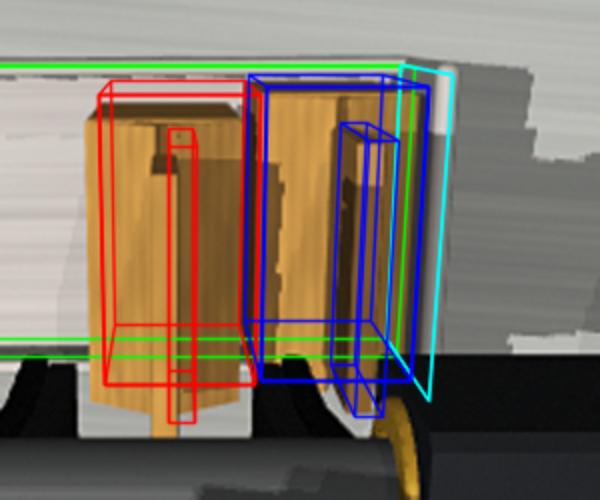

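Request:
arm_command(rows=[[-0.3,0,0,0,0.029],[-0.3,0,0,0,0.029],[-0.3,0,-0.4,0,0],[-0.3,0,-0.7,0,0],[-0.3,0,-0.8,0,0],[-0.3,0,-0.8,0,0],[-0.3,0,-0.8,0,0],[-0.3,0,-0.8,0,0],[-0.3,0,-0.7,0,0],[-0.3,0,-0.4,0,0],[-0.3,0,0,0,0]])

```text
t: 29.52
tcp_pos: [0.7023, 0.2993, 0.2573]
tcp_rot: [-0.705, 0.038, 0.707, 0.037]
ft_force: [0.4, -0.9, -0.5]
gripper_width: 0.0304
```

```bash
python3 -c "
from h import *
plan([.583,.3225,.109],np.pi/2-.11)
"
```

```text
t 29.52 tcp [0.7023 0.2993 0.2573] jaw -1.677 w 0.0304 F [ 0.41 -0.94 -0.5 ]
shift/60mm in tool axes: [ 2.476 -0.176  2.012]  turn/180deg: 0.0012 rows>= 1  q7 -2.18
axes x [-0.003 -0.001 -1.   ] y [-0.106 -0.994  0.001] z [-0.994  0.106  0.002]
```

Request:
arm_command(rows=[[-0.3,0,-0.04,0.4,0],[-0.3,0,-0.04,0.6,0],[-0.3,0,-0.04,0.6,0],[-0.3,0,-0.05,0.41,0],[-0.3,0.3,0,0,0],[-0.3,0.5,0,0,0],[-0.3,0.6,0,0,0],[-0.3,0.4,0,0,0],[-0.3,0,0,0,0]])

```text
t: 30.65
tcp_pos: [0.5845, 0.3173, 0.1474]
tcp_rot: [-0.704, 0.041, 0.708, 0.038]
ft_force: [-0.0, -0.0, -0.0]
gripper_width: 0.0305
```

```bash
python3 -c "
from h import *
plan([.583,.3225,.109],np.pi/2-.11)
m=camera_model('top');im=capture('top');cv2.imwrite('pics/t9.png',im)
"
```

```text
t 30.65 tcp [0.5845 0.3173 0.1474] jaw -1.683 w 0.0305 F [-0.03 -0.04 -0.01]
shift/60mm in tool axes: [ 0.64  -0.086  0.031]  turn/180deg: -0.0007 rows>= 1  q7 -2.32
axes x [-0.005 -0.005 -1.   ] y [-0.112 -0.994  0.005] z [-0.994  0.112  0.004]
```

Request:
arm_command(rows=[[-0.3,0,-0.09,0.03,0],[-0.3,0.2,0,0,0],[-0.3,0.25,0,0,0],[-0.3,0.18,0,0,0],[-0.3,0,0,0,0],[-1,0,0,0,0],[-1,0,0,0,0],[-1,0,0,0,0],[-1,0,0,0,0],[-1,0,0,0,0]], grip_force=60)

```text
t: 31.95
tcp_pos: [0.5833, 0.3263, 0.1132]
tcp_rot: [0.706, -0.039, -0.706, -0.038]
ft_force: [0.1, -1.0, -0.1]
gripper_width: 0.0075
```

```bash
python3 -c "
from h import *
plan([.583,.3225,.109],np.pi/2+YAW)
"
```

```text
t 31.95 tcp [0.5833 0.3263 0.1132] jaw -1.68 w 0.0075 F [ 0.08 -0.96 -0.08]
shift/60mm in tool axes: [ 0.07   0.064 -0.002]  turn/180deg: -0.058 rows>= 1  q7 -2.33
axes x [ 0. -0. -1.] y [-0.109 -0.994  0.   ] z [-0.994  0.109 -0.   ]
```

Request:
arm_command(rows=[[-1,-0.15,0,0,0],[-1,-0.35,0,0,0],[-1,-0.5,0,0,0],[-1,-0.6,0,0,0],[-1,-0.5,0,0,0],[-1,-0.35,0,0,0],[-1,-0.2,0,0,0],[-1,0,0,0,-0.02],[-1,0,0,0,-0.02],[-1,0,0,0,-0.018],[-1,0,0,0,0]])

```text
t: 33.33
tcp_pos: [0.5829, 0.3263, 0.2714]
tcp_rot: [-0.706, -0.025, 0.707, -0.026]
ft_force: [0.3, 0.6, -2.5]
gripper_width: 0.0073
```

```bash
python3 -c "
from h import *
plan([*rackpt(0,.009),.27],np.pi/2+YAW)
"
```

```text
t 33.33 tcp [0.5829 0.3263 0.2714] jaw -1.498 w 0.0073 F [ 0.27  0.64 -2.49]
shift/60mm in tool axes: [ 0.025  4.946 -0.893]  turn/180deg: -0.0001 rows>= 1  q7 -2.14
axes x [-0.001 -0.001 -1.   ] y [ 0.073 -0.997  0.001] z [-0.997 -0.073  0.001]
```

Request:
arm_command(rows=[[-1,0,0.15,-0.03,0],[-1,0,0.3,-0.05,0],[-1,0,0.45,-0.08,0],[-1,0,0.6,-0.11,0],[-1,0,0.7,-0.13,0],[-1,0,0.7,-0.13,0],[-1,0,0.65,-0.12,0],[-1,0,0.55,-0.1,0],[-1,0,0.4,-0.07,0],[-1,0,0.25,-0.04,0],[-1,0,0.15,-0.03,0],[-1,0,0.04,0,0]])

```text
t: 34.83
tcp_pos: [0.6582, 0.0347, 0.2721]
tcp_rot: [-0.707, -0.026, 0.707, -0.026]
ft_force: [0.5, -0.6, -2.0]
gripper_width: 0.0072
```

```bash
python3 -c "
from ov import *
plan([*rackpt(0,.009),.1192],np.pi/2+YAW)
t=observe()['tcp_pos']
m=dict(camera_model('wrist'));im=capture('wrist');S=2
big=cv2.resize(im[0:260,100:430],None,fx=S,fy=S,interpolation=cv2.INTER_CUBIC);m['cx']-=100
rackw(big,m,S)
for B in CART: edges(big,m,heldpts(B[:8],t,0,gz=.1102),(0,0,255),S)
cv2.imwrite('pics/w9.png',big)
"
```

```text
t 34.83 tcp [0.6582 0.0347 0.2721] jaw -1.498 w 0.0072 F [ 0.47 -0.65 -2.01]
shift/60mm in tool axes: [2.549 0.008 0.006]  turn/180deg: 0.0 rows>= 1  q7 -1.65
axes x [-0.  0. -1.] y [ 0.073 -0.997 -0.   ] z [-0.997 -0.073  0.   ]
```

View pics/w9.png

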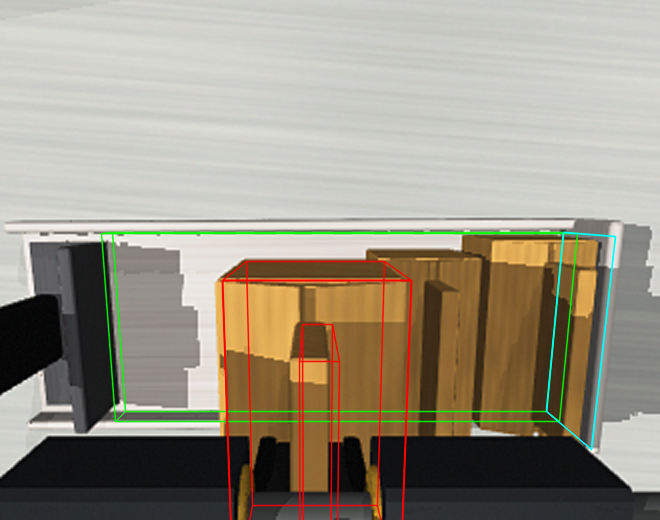

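Request:
arm_command(rows=[[-1,0.2,0,0,0],[-1,0.45,0,0,0],[-1,0.55,0,0,0],[-1,0.5,0,0,0],[-1,0.35,0,0,0],[-1,0.2,0,0,0],[-1,0.15,0,0,0],[-1,0.06,0,0,0],[-1,0,0,0,0]])

```text
t: 36.0
tcp_pos: [0.6585, 0.0348, 0.1249]
tcp_rot: [0.707, 0.026, -0.706, 0.026]
ft_force: [-1.0, -0.6, -3.6]
gripper_width: 0.0076
```

```bash
python3 -c "
from h import *
plan([*rackpt(0,.009),.1192],np.pi/2+YAW)
"
```

```text
t 36.0 tcp [0.6585 0.0348 0.1249] jaw -1.498 w 0.0076 F [-0.99 -0.56 -3.59]
shift/60mm in tool axes: [0.095 0.01  0.011]  turn/180deg: 0.0001 rows>= 1  q7 -1.67
axes x [ 0.001 -0.    -1.   ] y [ 0.073 -0.997  0.   ] z [-0.997 -0.073 -0.001]
```

Request:
arm_command(rows=[[-1,0.05,0,0,0],[-1,0.03,0,0,0],[-1,0.02,0,0,0],[-1,0,0,0,0]])

```text
t: 36.5
tcp_pos: [0.6583, 0.0346, 0.1192]
tcp_rot: [0.707, 0.026, -0.707, 0.026]
ft_force: [-1.4, -1.3, 1.1]
gripper_width: 0.0077
```

Request:
arm_command(rows=[[-0.3,0,0,0,0],[-0.3,0,0,0,0],[-0.3,0,0,0,0],[-0.3,0,0,0,0],[-0.3,-0.2,0,0,0],[-0.3,-0.6,0,0,0],[-0.3,-0.9,0,0,0],[-0.3,-0.7,0,0,0],[-0.3,0,0,0,-0.055],[-0.3,0,0,0,-0.055],[-0.3,0,0,0,-0.055],[-0.3,0,0,0,-0.055]])

```text
t: 38.0
tcp_pos: [0.6583, 0.0348, 0.2636]
tcp_rot: [0.656, 0.265, -0.655, 0.266]
ft_force: [-0.9, 0.2, 0.7]
gripper_width: 0.0306
```

Request:
arm_command(rows=[[-0.3,0,0,0,-0.055],[-0.3,0,0,0,-0.055],[-0.3,0,0,0,-0.055],[-0.3,0,0,0,-0.055],[-0.3,0,0,0,-0.055],[-0.3,0,0,0,-0.055],[-0.3,0,0,0,-0.055],[-0.3,0,0,0,-0.055],[-0.3,0,0,0,-0.055],[-0.3,0,0,0,-0.055],[-0.3,0,0,0,-0.055],[-0.3,0,0,0,-0.055]])

```text
t: 39.5
tcp_pos: [0.6584, 0.0345, 0.2635]
tcp_rot: [0.105, 0.699, -0.105, 0.7]
ft_force: [-0.3, -0.7, -0.3]
gripper_width: 0.0303
```

```bash
python3 -c "
from h import *
G[1]=(.454,.355,-.24)
cartons([G[1]],name='pics/top5.png')
plan([.454,.3547,.25],np.pi/2-.24)
im=capture('wrist');cv2.imwrite('pics/w10.png',im)
"
```

```text
carton [0.4538, 0.3547, -0.2371, 48.2863]
t 39.55 tcp [0.6584 0.0344 0.2634] jaw 1.276 w 0.0302 F [0.81 0.93 0.55]
shift/60mm in tool axes: [ 0.218  4.116 -4.813]  turn/180deg: -0.0176 rows>= 1  q7 0.89
axes x [ 0.001 -0.    -1.   ] y [ 0.291  0.957 -0.   ] z [ 0.957 -0.291  0.001]
```

View pics/w10.png

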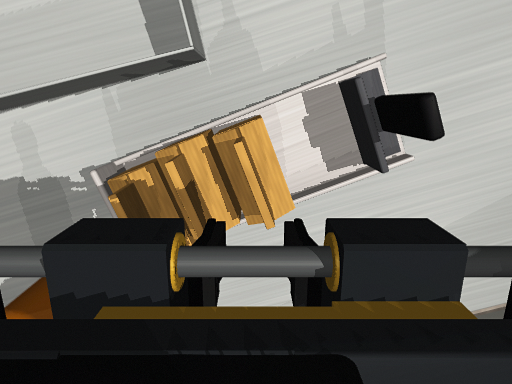

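View pics/top5.png

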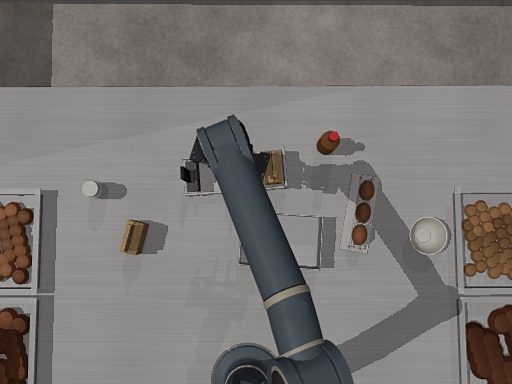

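Request:
arm_command(rows=[[-0.3,0,0,0,-0.0176],[-0.3,0,0.35,-0.4,0],[-0.3,0,0.55,-0.6,0],[-0.3,0,0.6,-0.65,0],[-0.3,0,0.6,-0.65,0],[-0.3,0,0.6,-0.65,0],[-0.3,0,0.55,-0.6,0],[-0.3,0,0.3,-0.4,0],[-0.3,0,0,0,0]])

```text
t: 40.72
tcp_pos: [0.479, 0.302, 0.2636]
tcp_rot: [0.087, 0.701, -0.086, 0.702]
ft_force: [0.5, -0.6, -0.0]
gripper_width: 0.0304
```

```bash
python3 -c "
from h import *
plan([.4535,.3547,.25],np.pi/2-.24)
"
```

```text
t 40.73 tcp [0.479  0.302  0.2636] jaw 1.325 w 0.0304 F [ 0.53 -0.65 -0.01]
shift/60mm in tool axes: [ 0.226  0.748 -0.626]  turn/180deg: -0.0018 rows>= 1  q7 0.42
axes x [ 0.001  0.001 -1.   ] y [0.243 0.97  0.001] z [ 0.97  -0.243  0.001]
```

Request:
arm_command(rows=[[-0.3,0,0.35,-0.3,0],[-0.3,0,0.3,-0.25,0],[-0.3,0,0.1,-0.08,0],[-0.3,0,0,0,0],[-0.3,0.4,0,0,0],[-0.3,0.6,0,0,0],[-0.3,0.5,0,0,0],[-0.3,0.3,0,0,0],[-0.3,0.1,0,0,0],[-0.3,0,0,0,0]])

```text
t: 41.98
tcp_pos: [0.4558, 0.3525, 0.1489]
tcp_rot: [0.088, 0.701, -0.088, 0.702]
ft_force: [-0.3, 0.4, -0.3]
gripper_width: 0.0305
```

```bash
python3 -c "
from h import *
plan([.4535,.3547,.109],np.pi/2-.24)
cartons([G[1]])
"
```

```text
t 41.98 tcp [0.4558 0.3525 0.1489] jaw 1.322 w 0.0305 F [-0.3   0.37 -0.31]
shift/60mm in tool axes: [ 0.666  0.026 -0.047]  turn/180deg: -0.0029 rows>= 1  q7 0.21
axes x [ 0.001  0.    -1.   ] y [0.246 0.969 0.   ] z [ 0.969 -0.246  0.001]
carton [0.4708, 0.3454, -0.0407, 565.5529]
```

Request:
arm_command(rows=[[-0.3,0.15,0.02,-0.04,0],[-0.3,0.25,0,0,0],[-0.3,0.2,0,0,0],[-0.3,0.06,0,0,0],[-0.3,0,0,0,0],[-1,0,0,0,0],[-1,0,0,0,0],[-1,0,0,0,0],[-1,0,0,0,0],[-1,0,0,0,0]])

```text
t: 43.28
tcp_pos: [0.4534, 0.3542, 0.109]
tcp_rot: [0.088, 0.702, -0.088, 0.702]
ft_force: [-0.1, -1.0, 0.5]
gripper_width: 0.0079
```

```bash
python3 -c "
from h import *
plan([.4535,.3547,.109],np.pi/2+YAW)
im=capture('scene');cv2.imwrite('pics/s10.png',cv2.resize(im[140:300,220:420],None,fx=3.5,fy=3.5,interpolation=cv2.INTER_CUBIC))
"
```

```text
t 43.27 tcp [0.4534 0.3542 0.109 ] jaw 1.322 w 0.0079 F [-0.11 -1.    0.49]
shift/60mm in tool axes: [0.001 0.008 0.   ]  turn/180deg: -0.1023 rows>= 2  q7 0.17
axes x [ 0.  0. -1.] y [0.246 0.969 0.   ] z [ 0.969 -0.246  0.   ]
```

View pics/s10.png

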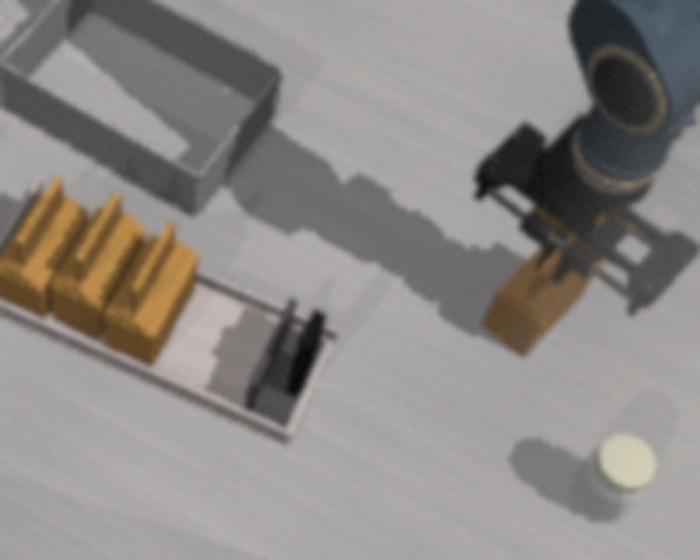

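Request:
arm_command(rows=[[-1,-0.15,0,0,0],[-1,-0.35,0,0,0],[-1,-0.5,0,0,0],[-1,-0.6,0,0,0],[-1,-0.5,0,0,0],[-1,-0.35,0,0,0],[-1,-0.2,0,0,0],[-1,0,0,0,-0.02],[-1,0,0,0,-0.031],[-1,0,0,0,-0.031],[-1,0,0,0,-0.02],[-1,0,0,0,0]])

```text
t: 44.82
tcp_pos: [0.4531, 0.3539, 0.268]
tcp_rot: [-0.025, 0.707, 0.025, 0.706]
ft_force: [-0.3, 0.2, -2.3]
gripper_width: 0.0081
```

```bash
python3 -c "
from h import *
plan([*rackpt(0,.067),.27],np.pi/2+YAW)
"
```

```text
t 44.83 tcp [0.4531 0.3539 0.268 ] jaw 1.642 w 0.0081 F [-0.33  0.21 -2.26]
shift/60mm in tool axes: [-0.034 -4.592  3.023]  turn/180deg: -0.0006 rows>= 1  q7 0.59
axes x [-0. -0. -1.] y [-0.071  0.997 -0.   ] z [ 0.997  0.071 -0.   ]
```

Request:
arm_command(rows=[[-1,0,-0.12,0.08,0],[-1,0,-0.25,0.16,0],[-1,0,-0.4,0.26,0],[-1,0,-0.55,0.36,0],[-1,0,-0.62,0.41,0],[-1,0,-0.62,0.41,0],[-1,0,-0.6,0.4,0],[-1,0,-0.5,0.33,0],[-1,0,-0.4,0.26,0],[-1,0,-0.3,0.2,0],[-1,0,-0.17,0.11,0],[-1,0,-0.06,0.04,0]])

```text
t: 46.32
tcp_pos: [0.6539, 0.0922, 0.2678]
tcp_rot: [-0.025, 0.707, 0.025, 0.707]
ft_force: [0.6, 1.1, -1.8]
gripper_width: 0.0076
```

```bash
python3 -c "
from ov import *
plan([*rackpt(0,.067),.115],np.pi/2+YAW)
t=observe()['tcp_pos']
m=dict(camera_model('wrist'));im=capture('wrist');S=2
big=cv2.resize(im[0:260,100:430],None,fx=S,fy=S,interpolation=cv2.INTER_CUBIC);m['cx']-=100
rackw(big,m,S)
for B in CART: edges(big,m,heldpts(B[:8],t,0,gz=.106),(0,0,255),S)
cv2.imwrite('pics/w11.png',big)
"
```

```text
t 46.33 tcp [0.6539 0.0922 0.2678] jaw 1.642 w 0.0076 F [ 0.63  1.11 -1.76]
shift/60mm in tool axes: [ 2.547e+00 -2.000e-03 -5.000e-03]  turn/180deg: -0.0004 rows>= 1  q7 1.12
axes x [-0.  0. -1.] y [-0.072  0.997  0.   ] z [ 0.997  0.072 -0.   ]
```

View pics/w11.png

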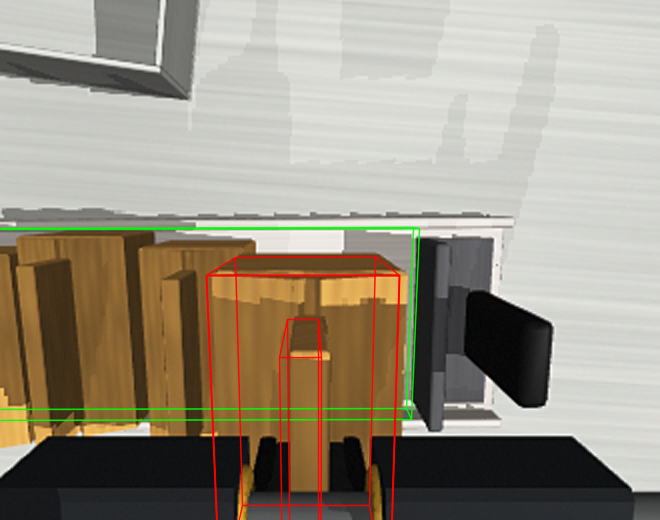

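Request:
arm_command(rows=[[-1,0.2,0,0,0],[-1,0.45,0,0,0],[-1,0.55,0,0,0],[-1,0.5,0,0,0],[-1,0.35,0,0,0],[-1,0.2,0,0,0],[-1,0.15,0,0,0],[-1,0.06,0,0,0],[-1,0,0,0,0]])

```text
t: 47.5
tcp_pos: [0.6541, 0.0926, 0.1208]
tcp_rot: [-0.025, 0.706, 0.025, 0.707]
ft_force: [-0.9, 0.5, -2.6]
gripper_width: 0.0081
```

```bash
python3 -c "
from h import *
plan([*rackpt(0,.067),.115],np.pi/2+YAW)
"
```

```text
t 47.5 tcp [0.6541 0.0926 0.1208] jaw 1.643 w 0.0081 F [-0.86  0.46 -2.55]
shift/60mm in tool axes: [ 0.096 -0.009 -0.009]  turn/180deg: -0.0004 rows>= 1  q7 1.03
axes x [ 0.001  0.    -1.   ] y [-0.072  0.997  0.   ] z [0.997 0.072 0.001]
```

Request:
arm_command(rows=[[-1,0.05,0,0,0],[-1,0.03,0,0,0],[-1,0.02,0,0,0],[-1,0,0,0,0]])

```text
t: 48.0
tcp_pos: [0.6539, 0.0925, 0.1151]
tcp_rot: [-0.026, 0.707, 0.025, 0.707]
ft_force: [-2.4, -0.8, 4.0]
gripper_width: 0.0077
```

Request:
arm_command(rows=[[-0.2,0,0,0,0],[-0.2,0,0,0,0],[-0.2,0,0,0,0],[-0.2,0,0,0,0],[-0.2,-0.3,0,0,0],[-0.2,-0.5,0,0,0],[-0.1,-0.4,0,0,0],[0,0,0.5,0,0],[0,0,0.7,0,0],[0,0,0.45,0,0],[0,0,0,0,0]])

```text
t: 49.38
tcp_pos: [0.646, 0.1948, 0.1881]
tcp_rot: [-0.026, 0.706, 0.028, 0.707]
ft_force: [-0.4, -0.4, -0.3]
gripper_width: 0.0434
```

```bash
python3 -c "
from h import *
plan([*rackpt(0,.166),.108],np.pi/2+YAW)
"
```

```text
t 49.38 tcp [0.646  0.1948 0.1881] jaw 1.648 w 0.0434 F [-0.43 -0.38 -0.31]
shift/60mm in tool axes: [ 1.334 -0.071 -0.   ]  turn/180deg: 0.0012 rows>= 1  q7 0.93
axes x [ 0.001  0.002 -1.   ] y [-0.077  0.997  0.002] z [0.997 0.077 0.002]
```

Request:
arm_command(rows=[[0,0.3,-0.05,0,0],[0,0.45,0,0,0],[0,0.4,0,0,0],[0,0.18,0,0,0],[0,0,0,0,0],[-1,0,0,0,0],[-1,0,0,0,0],[-1,0,0,0,0],[-1,0,0,0,0],[-1,0,0,0,0]], grip_force=40)

```text
t: 50.62
tcp_pos: [0.6471, 0.1896, 0.1072]
tcp_rot: [-0.025, 0.706, 0.026, 0.707]
ft_force: [0.3, 3.3, 0.9]
gripper_width: 0.0137
```

```bash
python3 -c "
from h import *
plan([*rackpt(0,.104),.108],np.pi/2+YAW)
im=capture('scene');cv2.imwrite('pics/s11.png',cv2.resize(im[140:300,200:360],None,fx=4,fy=4,interpolation=cv2.INTER_CUBIC))
"
```

```text
t 50.62 tcp [0.6471 0.1896 0.1072] jaw 1.644 w 0.0137 F [0.28 3.34 0.87]
shift/60mm in tool axes: [-0.015 -1.013 -0.011]  turn/180deg: 0.0001 rows>= 1  q7 0.88
axes x [ 0.001  0.002 -1.   ] y [-0.073  0.997  0.002] z [0.997 0.073 0.001]
```

View pics/s11.png

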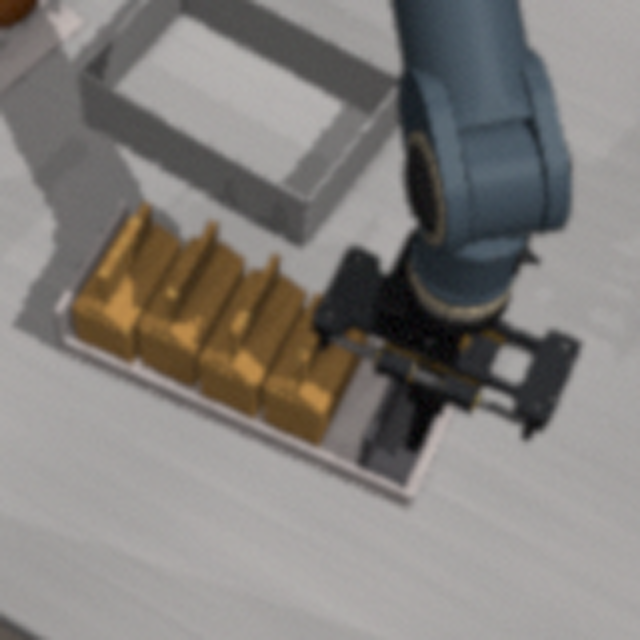

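Request:
arm_command(rows=[[-1,0,-0.05,0,0],[-1,0,-0.1,0,0],[-1,0,-0.12,0,0],[-1,0,-0.12,0,0],[-1,0,-0.12,0,0],[-1,0,-0.12,0,0],[-1,0,-0.1,0,0],[-1,0,-0.08,0,0],[-1,0,-0.05,0,0],[-1,0,0,0,0]])

```text
t: 51.92
tcp_pos: [0.6512, 0.138, 0.1072]
tcp_rot: [-0.025, 0.706, 0.027, 0.707]
ft_force: [2.3, 6.3, 4.5]
gripper_width: 0.0135
```

```bash
python3 -c "
from h import *
plan([*rackpt(0,.104),.108],np.pi/2+YAW)
"
```

```text
t 51.92 tcp [0.6512 0.138  0.1072] jaw 1.643 w 0.0135 F [2.25 6.31 4.46]
shift/60mm in tool axes: [-0.014 -0.151 -0.015]  turn/180deg: -0.0001 rows>= 1  q7 0.95
axes x [ 0.002  0.003 -1.   ] y [-0.073  0.997  0.002] z [0.997 0.073 0.002]
```

Request:
arm_command(rows=[[-1,0,-0.05,0,0],[-1,0,-0.05,0,0],[-1,0,-0.03,0,0],[-1,0,0,0,0]])

```text
t: 52.42
tcp_pos: [0.6517, 0.1313, 0.1072]
tcp_rot: [-0.025, 0.706, 0.027, 0.707]
ft_force: [3.2, 8.6, 2.5]
gripper_width: 0.0137
```

Request:
arm_command(rows=[[-1,0,-0.03,0,0],[-1,0,-0.03,0,0],[-1,0,0,0,0]])

```text
t: 52.8
tcp_pos: [0.6518, 0.13, 0.1072]
tcp_rot: [-0.024, 0.706, 0.029, 0.708]
ft_force: [3.1, 13.0, 1.4]
gripper_width: 0.0136
```

```bash
python3 -c "
from h import *
plan([*rackpt(0,.104),.108],np.pi/2+YAW)
"
```

```text
t 52.8 tcp [0.6518 0.13   0.1072] jaw 1.645 w 0.0136 F [ 3.13 13.01  1.43]
shift/60mm in tool axes: [-0.013 -0.016 -0.015]  turn/180deg: 0.0005 rows>= 1  q7 0.97
axes x [ 0.003  0.007 -1.   ] y [-0.075  0.997  0.007] z [0.997 0.075 0.003]
```

Request:
arm_command(rows=[[-1,0,-0.03,0,0],[-1,0,0,0,0],[-1,0,0,0,0]])

```text
t: 53.18
tcp_pos: [0.6518, 0.1299, 0.1072]
tcp_rot: [-0.023, 0.705, 0.03, 0.708]
ft_force: [3.8, 15.2, -1.6]
gripper_width: 0.0142
```

Request:
arm_command(rows=[[-1,0,0.04,0,0],[0,0,0,0,0],[0,0,0,0,0],[0,0,0,0,0],[0,0,0,0,0],[0,0,0,0,0],[0,-0.4,0,0,0],[0,-0.7,0,0,0],[0,-0.8,0,0,0],[0,-0.5,0,0,0],[0,0,0,0,0]])

```text
t: 54.55
tcp_pos: [0.6525, 0.1266, 0.2534]
tcp_rot: [-0.025, 0.705, 0.026, 0.708]
ft_force: [-0.5, -0.4, -0.5]
gripper_width: 0.0435
```

```bash
python3 -c "
from h import *
plan([.529,-.36,.25],np.pi/2-.18)
im=capture('wrist');cv2.imwrite('pics/w12.png',im)
im=capture('scene');cv2.imwrite('pics/s12.png',cv2.resize(im[140:300,200:360],None,fx=4,fy=4,interpolation=cv2.INTER_CUBIC))
"
```

```text
t 54.55 tcp [0.6525 0.1266 0.2534] jaw 1.642 w 0.0435 F [-0.53 -0.42 -0.52]
shift/60mm in tool axes: [ 0.04  -7.942 -2.634]  turn/180deg: 0.0801 rows>= 2  q7 1.06
axes x [ 0.005  0.001 -1.   ] y [-0.072  0.997  0.   ] z [0.997 0.072 0.005]
```

View pics/s12.png

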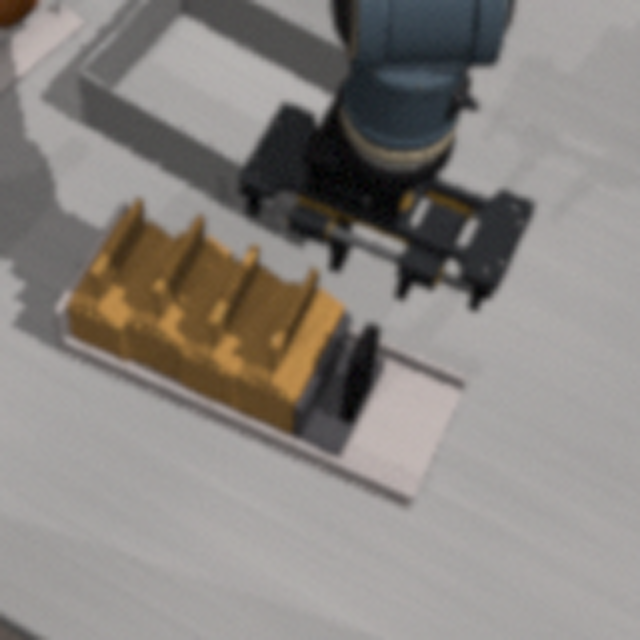

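View pics/w12.png

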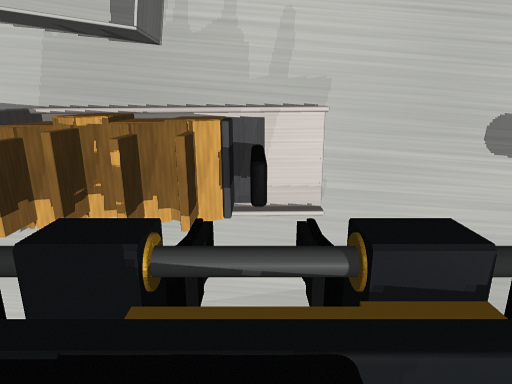

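Request:
arm_command(rows=[[0.3,0,-0.2,0,0.04],[0.5,0,-0.4,0,0.04],[0.7,0,-0.7,0.1,0],[0.7,0,-0.8,0.1,0],[0.7,0,-0.8,0.1,0],[0.7,0,-0.8,0.1,0],[0.7,0,-0.8,0.1,0],[0.7,0,-0.8,0.1,0],[0.7,0,-0.8,0.1,0],[0.7,0,-0.8,0.1,0],[0.7,0,-0.7,0.1,0],[0.7,0,-0.4,0,0]])

```text
t: 56.15
tcp_pos: [0.6232, -0.3592, 0.2478]
tcp_rot: [0.065, 0.706, -0.064, 0.703]
ft_force: [0.0, 0.0, -0.4]
gripper_width: 0.074
```

```bash
python3 -c "
from h import *
plan([.63,-.37,.25],np.pi/2-.184)
"
```

```text
t 56.15 tcp [ 0.6232 -0.3592  0.2478] jaw 1.388 w 0.074 F [ 0.04  0.04 -0.43]
shift/60mm in tool axes: [-0.037 -0.156  0.144]  turn/180deg: 0.0005 rows>= 1  q7 1.57
axes x [-0.004  0.001 -1.   ] y [0.181 0.983 0.   ] z [ 0.983 -0.181 -0.004]
```

Request:
arm_command(rows=[[0.7,0,-0.16,0.14,0],[0.7,0,0,0,0],[0.7,0,0,0,0]])

```text
t: 56.52
tcp_pos: [0.6323, -0.3647, 0.2507]
tcp_rot: [0.063, 0.704, -0.062, 0.704]
ft_force: [-0.2, 0.2, 0.2]
gripper_width: 0.0741
```

```bash
python3 -c "
from h import *
plan([.63,-.37,.25],np.pi/2-.184)
m=camera_model('wrist');im=capture('wrist');np.save('w13.npy',m,allow_pickle=True);cv2.imwrite('pics/w13r.png',im)
cv2.imwrite('pics/w13.png',cv2.resize(im[:270],None,fx=1.5,fy=1.5,interpolation=cv2.INTER_CUBIC))
"
```

```text
t 56.52 tcp [ 0.6323 -0.3647  0.2507] jaw 1.395 w 0.0741 F [-0.24  0.16  0.21]
shift/60mm in tool axes: [ 0.011 -0.093 -0.022]  turn/180deg: 0.0025 rows>= 1  q7 1.59
axes x [ 0.     0.001 -1.   ] y [0.175 0.985 0.001] z [ 0.985 -0.175  0.   ]
```

View pics/w13.png

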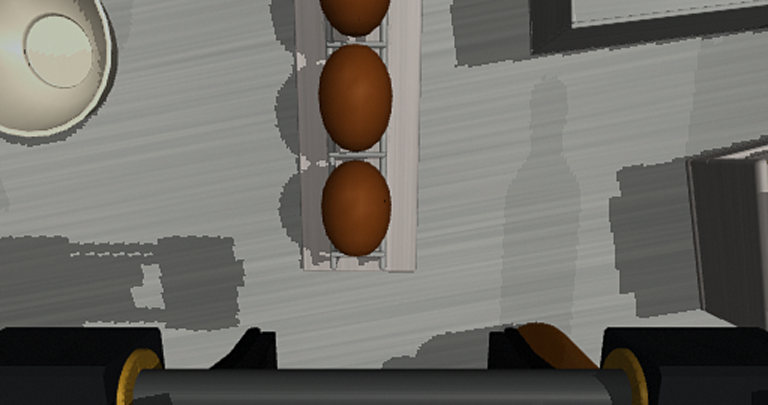

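```bash
python3 -c "
from h import *
m=np.load('w13.npy',allow_pickle=True).item()
f=lambda p,z:unproj(m,(np.array(p)+.5)/1.5-.5,z).round(4)
print(f([[356,208],[355,98],[356,-15]],.047))
a=f([[356,208]],.047)[0];b=f([[355,98]],.047)[0];print(np.hypot(*(a-b)[:2]),np.arctan2((a-b)[1],(a-b)[0]))
t=camera_model('top');print('cap',unproj(t,[[333.5,136.5]],.17),'base',unproj(t,[[324,149]],.02))
# top egg fits
im=cv2.imread('pics/top0.png');b=(brown(im)[:, 340:385]*255).astype(np.uint8)
cs,_=cv2.findContours(b,cv2.RETR_EXTERNAL,cv2.CHAIN_APPROX_NONE)
for c in cs:
    if cv2.contourArea(c)>100:
        M=cv2.moments(c);u=(M['m10']/M['m00']+340,M['m01']/M['m00']);print(u,cv2.contourArea(c),unproj(t,[u],.047).round(4))
"
```

```text
[[ 0.5973 -0.3742  0.047 ]
 [ 0.5272 -0.3614  0.047 ]
 [ 0.4627 -0.3484  0.047 ]]
0.07125903451493015 -0.18060660621467708
cap [[ 0.74512617 -0.25644207  0.17      ]] base [[ 0.73413524 -0.25137931  0.02      ]]
(359.128024980484, 234.38251366120218) 213.5 [[ 0.4592 -0.3532  0.047 ]]
(362.815158546017, 212.28228924980664) 215.5 [[ 0.5283 -0.3662  0.047 ]]
(366.2688941925219, 190.04693715194907) 209.5 [[ 0.5983 -0.3786  0.047 ]]
```

```bash
python3 -c "
from h import *
plan([.598,-.3765,.057],np.pi/2-.184)
"
```

```text
t 56.58 tcp [ 0.6322 -0.3649  0.2509] jaw 1.395 w 0.0741 F [-0.03  0.38  0.34]
shift/60mm in tool axes: [ 3.231 -0.293 -0.528]  turn/180deg: 0.0025 rows>= 1  q7 1.59
axes x [ 0.     0.001 -1.   ] y [0.175 0.985 0.001] z [ 0.985 -0.175  0.   ]
```

Request:
arm_command(rows=[[0.8,0,-0.15,-0.27,0.0025],[0.8,0,-0.14,-0.26,0],[0.8,0.3,0,0,0],[0.8,0.6,0,0,0],[0.8,0.6,0,0,0],[0.8,0.5,0,0,0],[0.8,0.3,0,0,0],[0.8,0,0,0,0],[0.8,0,0,0,0]], grip_force=10)

```text
t: 57.7
tcp_pos: [0.5979, -0.3788, 0.1138]
tcp_rot: [0.066, 0.703, -0.066, 0.705]
ft_force: [0.6, -0.4, 0.7]
gripper_width: 0.0781
```

```bash
python3 -c "
from h import *
plan([.598,-.3765,.057],np.pi/2-.184)
im=capture('scene');cv2.imwrite('pics/s13.png',cv2.resize(im[100:220,130:270],None,fx=5,fy=5,interpolation=cv2.INTER_CUBIC))
im=capture('top');cv2.imwrite('pics/t13.png',cv2.resize(im[120:270,290:440],None,fx=4,fy=4,interpolation=cv2.INTER_CUBIC))
"
```

```text
t 57.7 tcp [ 0.5979 -0.3788  0.1138] jaw 1.384 w 0.0781 F [ 0.61 -0.36  0.72]
shift/60mm in tool axes: [ 0.946  0.039 -0.007]  turn/180deg: -0.001 rows>= 1  q7 1.55
axes x [ 0.002 -0.001 -1.   ] y [ 0.186  0.983 -0.   ] z [ 0.983 -0.186  0.002]
```

View pics/s13.png

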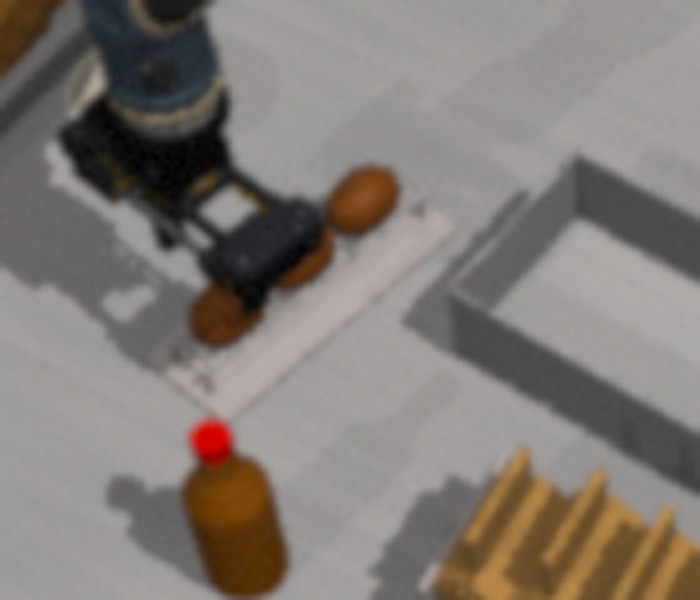

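View pics/t13.png

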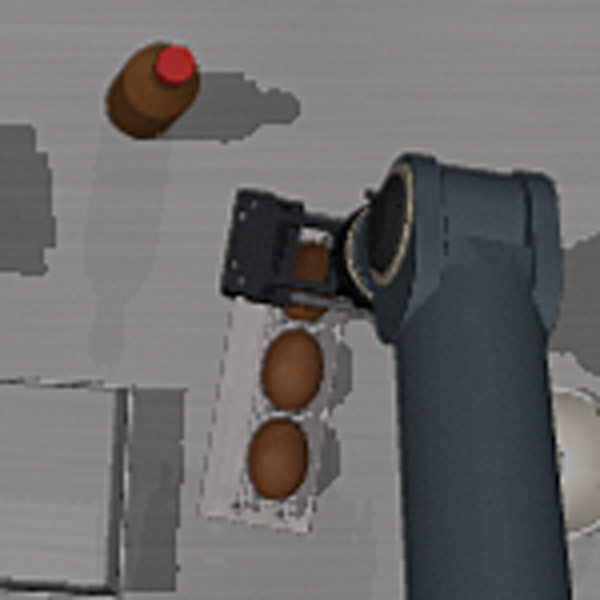

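Request:
arm_command(rows=[[0.8,0.2,0.03,0,0],[0.8,0.3,0,0,0],[0.8,0.25,0,0,0],[0.8,0.15,0,0,0],[0.8,0.04,0,0,0],[0.8,0,0,0,0],[-1,0,0,0,0],[-1,0,0,0,0],[-1,0,0,0,0],[-1,0,0,0,0],[-1,0,0,0,0],[-1,0,0,0,0]])

```text
t: 59.3
tcp_pos: [0.5976, -0.3764, 0.0563]
tcp_rot: [0.066, 0.704, -0.066, 0.704]
ft_force: [0.1, 0.8, 1.3]
gripper_width: 0.0471
```

```bash
python3 -c "
from h import *
plan([.598,-.3765,.057],np.pi/2-.184)
im=capture('wrist');cv2.imwrite('pics/w14.png',im)
"
```

```text
t 59.3 tcp [ 0.5976 -0.3764  0.0563] jaw 1.384 w 0.0471 F [0.11 0.84 1.33]
shift/60mm in tool axes: [-0.012  0.     0.007]  turn/180deg: -0.0009 rows>= 1  q7 1.51
axes x [ 0.  0. -1.] y [0.186 0.983 0.   ] z [ 0.983 -0.186  0.   ]
```

View pics/w14.png

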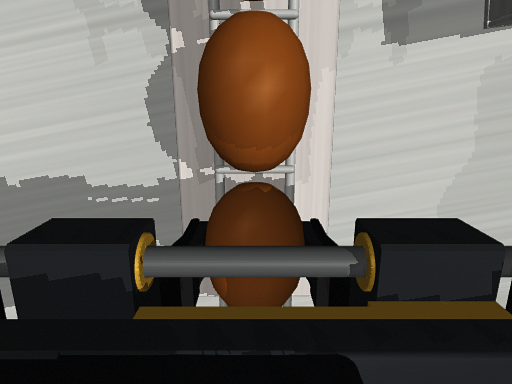

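Request:
arm_command(rows=[[-1,-0.1,0,0,0],[-1,-0.2,0,0,0],[-1,-0.35,0,0,0],[-1,-0.45,0,0,0],[-1,-0.45,0,0,0],[-1,-0.35,0,0,0],[-1,-0.2,0,0,0],[-1,0,0,0,0]])

```text
t: 60.35
tcp_pos: [0.5977, -0.3771, 0.1832]
tcp_rot: [0.066, 0.703, -0.066, 0.705]
ft_force: [-0.7, -0.3, -0.9]
gripper_width: 0.0471
```

```bash
cat >> h.py <<'E'
PY=-.07;PO=np.array([.4438,-.1044])
def panpt(x,y): return PO+x*np.array([np.cos(PY),np.sin(PY)])+y*np.array([-np.sin(PY),np.cos(PY)])
def paninv(p): d=np.asarray(p[:2])-PO; return np.array([d@[np.cos(PY),np.sin(PY)],d@[-np.sin(PY),np.cos(PY)]])
E
python3 -c "
from h import *
plan([*panpt(.01,.075),.185],PY)
"
```

```text
t 60.35 tcp [ 0.5977 -0.3771  0.1832] jaw 1.383 w 0.0471 F [-0.72 -0.33 -0.91]
shift/60mm in tool axes: [-0.038  5.248 -3.347]  turn/180deg: 0.4626 rows>= 8  q7 1.58
axes x [ 0.001 -0.001 -1.   ] y [ 0.186  0.982 -0.001] z [ 0.982 -0.186  0.002]
```

Request:
arm_command(rows=[[-1,0,0.15,-0.1,0],[-1,0,0.35,-0.22,0],[-1,0,0.5,-0.32,0],[-1,0,0.6,-0.38,0],[-1,0,0.65,-0.41,0],[-1,0,0.65,-0.41,0],[-1,0,0.65,-0.41,0],[-1,0,0.6,-0.38,0],[-1,0,0.5,-0.32,0],[-1,0,0.35,-0.22,0],[-1,0,0.2,-0.13,0],[-1,0,0.05,-0.03,0]])

```text
t: 61.85
tcp_pos: [0.459, -0.0297, 0.1818]
tcp_rot: [0.066, 0.704, -0.066, 0.704]
ft_force: [-0.5, -0.1, -1.0]
gripper_width: 0.0471
```

Request:
arm_command(rows=[[-1,0,0,0,0.03],[-1,0,0,0,0.05],[-1,0,0,0,0.055],[-1,0,0,0,0.055],[-1,0,0,0,0.055],[-1,0,0,0,0.055],[-1,0,0,0,0.055],[-1,0,0,0,0.05],[-1,0,0,0,0.04],[-1,0,0,0,0.017],[-1,0,0,0,0]])

```text
t: 63.22
tcp_pos: [0.4599, -0.031, 0.1819]
tcp_rot: [-0.517, -0.483, 0.517, -0.483]
ft_force: [0.6, 0.0, -1.1]
gripper_width: 0.0473
```

```bash
python3 -c "
from h import *
plan([*panpt(.01,.075),.037],PY)
im=capture('wrist');m=camera_model('wrist');cv2.imwrite('pics/w15.png',im);np.save('w15.npy',m,allow_pickle=True)
im=capture('top');cv2.imwrite('pics/t15.png',cv2.resize(im[180:300,210:360],None,fx=4,fy=4,interpolation=cv2.INTER_CUBIC))
"
```

```text
t 63.23 tcp [ 0.4599 -0.031   0.1819] jaw -0.069 w 0.0473 F [ 0.55  0.01 -1.06]
shift/60mm in tool axes: [ 2.415 -0.014 -0.012]  turn/180deg: 0.0004 rows>= 1  q7 -0.25
axes x [-0. -0. -1.] y [ 0.998 -0.069 -0.   ] z [-0.069 -0.998  0.   ]
```

View pics/w15.png

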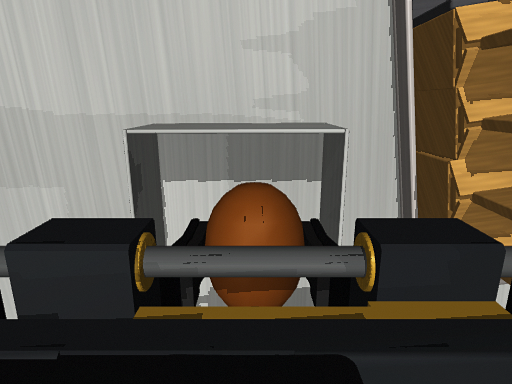

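View pics/t15.png

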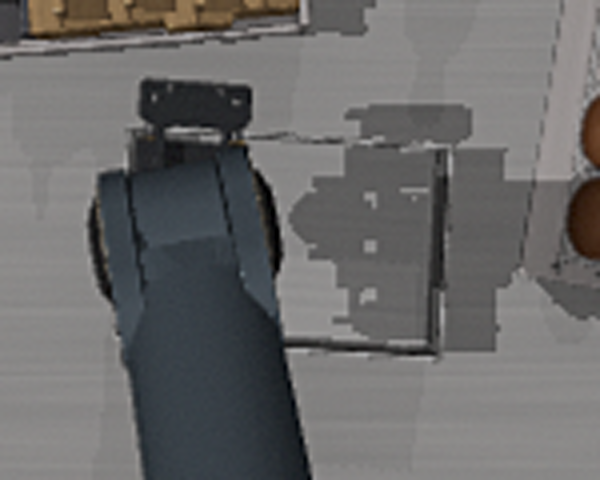

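```bash
python3 -c "
from h import *
m=np.load('w15.npy',allow_pickle=True).item()
p=unproj(m,[[128,131],[348,131],[128,126],[346,125]],.08);print(p.round(4));print([paninv(q).round(4) for q in p])
"
```

```text
[[0.3728 0.0263 0.08  ]
 [0.5314 0.0154 0.08  ]
 [0.3734 0.0298 0.08  ]
 [0.5299 0.0198 0.08  ]]
[array([-0.08  ,  0.1254]), array([0.079 , 0.1256]), array([-0.0797,  0.129 ]), array([0.0772, 0.1299])]
```

Request:
arm_command(rows=[[-1,0.15,0,0,0],[-1,0.3,0,0,0],[-1,0.4,0,0,0],[-1,0.4,0,0,0],[-1,0.4,0,0,0],[-1,0.3,0,0,0],[-1,0.2,0,0,0],[-1,0.1,0,0,0],[-1,0,0,0,0]])

```text
t: 64.45
tcp_pos: [0.4597, -0.0302, 0.047]
tcp_rot: [-0.517, -0.483, 0.517, -0.483]
ft_force: [-0.2, -0.3, 0.3]
gripper_width: 0.0471
```

```bash
python3 -c "
from h import *
plan([*panpt(.01,.075),.037],PY)
"
```

```text
t 64.45 tcp [ 0.4597 -0.0302  0.047 ] jaw -0.068 w 0.0471 F [-0.19 -0.25  0.35]
shift/60mm in tool axes: [ 0.167 -0.011  0.002]  turn/180deg: 0.0007 rows>= 1  q7 -0.43
axes x [-0.  0. -1.] y [ 0.998 -0.068 -0.   ] z [-0.068 -0.998  0.   ]
```

Request:
arm_command(rows=[[-1,0.05,0,0,0],[-1,0.04,0,0,0],[-1,0.03,0,0,0],[-1,0,0,0,0]])

```text
t: 64.95
tcp_pos: [0.4596, -0.0303, 0.0399]
tcp_rot: [-0.517, -0.483, 0.517, -0.483]
ft_force: [0.8, 0.5, -0.5]
gripper_width: 0.0476
```

Request:
arm_command(rows=[[-1,0.02,0,0,0],[-1,0.01,0,0,0],[-1,0,0,0,0]])

```text
t: 65.32
tcp_pos: [0.4597, -0.0302, 0.0381]
tcp_rot: [-0.517, -0.483, 0.517, -0.483]
ft_force: [0.7, -0.3, -1.0]
gripper_width: 0.047
```

Request:
arm_command(rows=[[-1,0.015,0,0,0],[-1,0.01,0,0,0],[-1,0,0,0,0]])

```text
t: 65.7
tcp_pos: [0.4596, -0.0302, 0.0366]
tcp_rot: [-0.517, -0.483, 0.517, -0.483]
ft_force: [-0.2, 0.8, -0.6]
gripper_width: 0.0474
```

Request:
arm_command(rows=[[-1,0.015,0,0,0],[-1,0.01,0,0,0],[-1,0,0,0,0]])

```text
t: 66.08
tcp_pos: [0.4597, -0.0302, 0.0351]
tcp_rot: [-0.517, -0.483, 0.517, -0.483]
ft_force: [-0.1, -0.9, -1.3]
gripper_width: 0.047
```

Request:
arm_command(rows=[[-1,0.015,0,0,0],[-1,0.01,0,0,0],[-1,0,0,0,0]])

```text
t: 66.45
tcp_pos: [0.4598, -0.0302, 0.0338]
tcp_rot: [0.517, 0.483, -0.517, 0.483]
ft_force: [-1.0, 0.2, 2.3]
gripper_width: 0.0474
```

Request:
arm_command(rows=[[0.15,0,0,0,0],[0.25,0,0,0,0],[0.4,0,0,0,0],[0.4,0,0,0,0],[0.4,-0.1,0,0,0],[0.4,-0.3,0,0,0],[0.4,-0.6,0,0,0],[0.4,-0.8,0,0,0],[0.4,-0.7,0,0,0],[0.4,0,0,0,0]])

```text
t: 67.7
tcp_pos: [0.4619, -0.0301, 0.1871]
tcp_rot: [0.518, 0.48, -0.515, 0.485]
ft_force: [-0.1, -0.5, -0.4]
gripper_width: 0.0608
```

```bash
python3 -c "
from h import *
plan([.528,-.364,.2],np.pi/2-.184)
im=capture('wrist');cv2.imwrite('pics/w16.png',im)
"
```

```text
t 67.7 tcp [ 0.4619 -0.0301  0.1871] jaw -0.068 w 0.0608 F [-0.09 -0.47 -0.4 ]
shift/60mm in tool axes: [-0.199  1.48   5.477]  turn/180deg: -0.4631 rows>= 8  q7 -0.25
axes x [ 0.008 -0.001 -1.   ] y [ 0.998 -0.068  0.008] z [-0.068 -0.998  0.001]
```

View pics/w16.png

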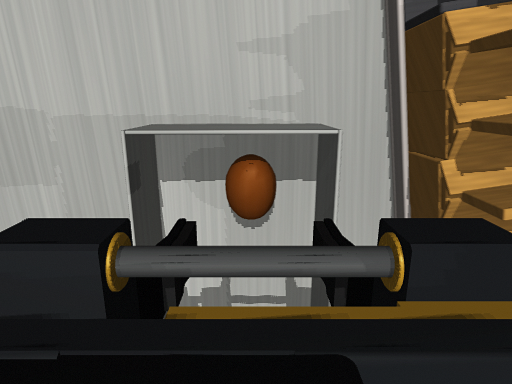

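Request:
arm_command(rows=[[0.6,-0.02,0.1,0.3,0],[0.8,-0.02,0.15,0.6,0],[0.8,-0.02,0.2,0.75,0],[0.8,-0.02,0.2,0.75,0],[0.8,-0.02,0.2,0.75,0],[0.8,-0.02,0.2,0.75,0],[0.8,-0.02,0.2,0.7,0],[0.8,-0.02,0.15,0.55,0],[0.8,-0.02,0.08,0.3,0],[0.8,0,0,0,-0.055],[0.8,0,0,0,-0.055],[0.8,0,0,0,-0.055]])

```text
t: 69.25
tcp_pos: [0.5258, -0.361, 0.1934]
tcp_rot: [0.374, 0.601, -0.373, 0.6]
ft_force: [-0.4, 0.1, -0.4]
gripper_width: 0.0785
```

Request:
arm_command(rows=[[0.8,0,0,0,-0.055],[0.8,0,0,0,-0.055],[0.8,0,0,0,-0.055],[0.8,0,0,0,-0.055],[0.8,0,0,0,-0.05],[0.8,0,0,0,-0.028],[0.8,0,0,0,0]])

```text
t: 70.12
tcp_pos: [0.5258, -0.3614, 0.1936]
tcp_rot: [0.065, 0.705, -0.064, 0.704]
ft_force: [0.6, 1.0, -0.2]
gripper_width: 0.0784
```

```bash
python3 -c "
from h import *
plan([.528,-.364,.060],np.pi/2-.184)
"
```

```text
t 70.12 tcp [ 0.5258 -0.3614  0.1936] jaw 1.387 w 0.0784 F [ 0.63  0.96 -0.24]
shift/60mm in tool axes: [ 2.226 -0.039  0.047]  turn/180deg: 0.0 rows>= 1  q7 1.59
axes x [-0.001  0.002 -1.   ] y [0.183 0.983 0.001] z [ 0.983 -0.183 -0.001]
```

Request:
arm_command(rows=[[0.8,0.2,-0.02,0.04,0],[0.8,0.45,-0.02,0,0],[0.8,0.5,0,0,0],[0.8,0.45,0,0,0],[0.8,0.35,0,0,0],[0.8,0.2,0,0,0],[0.8,0.07,0,0,0],[0.8,0,0,0,0]])

```text
t: 71.12
tcp_pos: [0.5284, -0.3654, 0.0617]
tcp_rot: [0.065, 0.704, -0.065, 0.704]
ft_force: [-0.2, 0.6, 0.7]
gripper_width: 0.0783
```

Request:
arm_command(rows=[[-1,0,0,0,0],[-1,0,0,0,0],[-1,0,0,0,0],[-1,0,0,0,0],[-1,0,0,0,0],[-1,0,0,0,0]])

```text
t: 71.88
tcp_pos: [0.5286, -0.3639, 0.0614]
tcp_rot: [0.065, 0.704, -0.064, 0.704]
ft_force: [1.2, 4.7, 2.7]
gripper_width: 0.0473
```

```bash
python3 -c "
from h import *
plan([.528,-.364,.060],np.pi/2-.184)
im=capture('wrist');cv2.imwrite('pics/w17.png',im)
"
```

```text
t 71.88 tcp [ 0.5286 -0.3639  0.0614] jaw 1.388 w 0.0473 F [1.2  4.75 2.74]
shift/60mm in tool axes: [ 0.024 -0.003 -0.009]  turn/180deg: 0.0003 rows>= 1  q7 1.5
axes x [ 0.001  0.002 -1.   ] y [0.182 0.983 0.002] z [ 0.983 -0.182  0.   ]
```

View pics/w17.png

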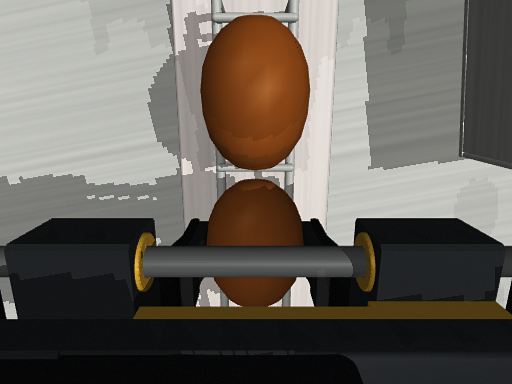

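Request:
arm_command(rows=[[-1,-0.1,0,0,0],[-1,-0.2,0,0,0],[-1,-0.35,0,0,0],[-1,-0.45,0,0,0],[-1,-0.45,0,0,0],[-1,-0.35,0,0,0],[-1,-0.15,0,0,0],[-1,0,0,0,0]])

```text
t: 72.92
tcp_pos: [0.528, -0.3655, 0.1848]
tcp_rot: [0.065, 0.704, -0.065, 0.704]
ft_force: [-0.1, 0.2, -1.1]
gripper_width: 0.0473
```

```bash
python3 -c "
from h import *
plan([*panpt(.01,-.005),.185],PY)
"
```

```text
t 72.92 tcp [ 0.528  -0.3655  0.1848] jaw 1.386 w 0.0473 F [-0.11  0.21 -1.13]
shift/60mm in tool axes: [-0.007  3.957 -2.002]  turn/180deg: 0.4636 rows>= 8  q7 1.59
axes x [ 0.001 -0.001 -1.   ] y [ 0.183  0.983 -0.001] z [ 0.983 -0.183  0.001]
```

Request:
arm_command(rows=[[-1,0,0.15,-0.08,0],[-1,0,0.35,-0.18,0],[-1,0,0.5,-0.25,0],[-1,0,0.6,-0.3,0],[-1,0,0.65,-0.33,0],[-1,0,0.6,-0.3,0],[-1,0,0.5,-0.25,0],[-1,0,0.35,-0.18,0],[-1,0,0.2,-0.1,0],[-1,0,0.06,-0.03,0],[-1,0,0,0,0.03],[-1,0,0,0,0.05]])

```text
t: 74.42
tcp_pos: [0.4538, -0.1109, 0.1841]
tcp_rot: [0.155, 0.69, -0.155, 0.69]
ft_force: [0.0, 0.0, -0.9]
gripper_width: 0.047
```

Request:
arm_command(rows=[[-1,0,0,0,0.055],[-1,0,0,0,0.055],[-1,0,0,0,0.055],[-1,0,0,0,0.055],[-1,0,0,0,0.055],[-1,0,0,0,0.05],[-1,0,0,0,0.04],[-1,0,0,0,0.018],[-1,0,0,0,0]])

```text
t: 75.55
tcp_pos: [0.4538, -0.1106, 0.1841]
tcp_rot: [-0.517, -0.482, 0.517, -0.483]
ft_force: [0.1, 1.0, -1.0]
gripper_width: 0.0472
```

```bash
python3 -c "
from h import *
plan([*panpt(.01,-.005),.0394],PY)
im=capture('wrist');cv2.imwrite('pics/w18.png',im)
"
```

```text
t 75.55 tcp [ 0.4538 -0.1106  0.1841] jaw -0.069 w 0.0472 F [ 0.14  1.03 -1.  ]
shift/60mm in tool axes: [ 2.412 -0.007 -0.009]  turn/180deg: 0.0004 rows>= 1  q7 -0.09
axes x [ 0. -0. -1.] y [ 0.998 -0.069  0.   ] z [-0.069 -0.998  0.   ]
```

View pics/w18.png

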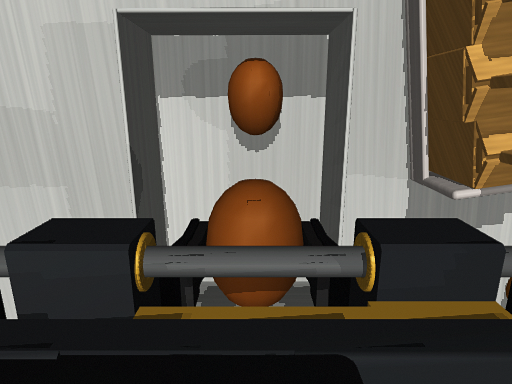

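Request:
arm_command(rows=[[-1,0.15,0,0,0],[-1,0.3,0,0,0],[-1,0.4,0,0,0],[-1,0.4,0,0,0],[-1,0.4,0,0,0],[-1,0.3,0,0,0],[-1,0.2,0,0,0],[-1,0.1,0,0,0],[-1,0,0,0,0]])

```text
t: 76.72
tcp_pos: [0.4536, -0.1097, 0.0491]
tcp_rot: [-0.517, -0.483, 0.517, -0.483]
ft_force: [-0.1, 0.5, -1.0]
gripper_width: 0.0469
```

Request:
arm_command(rows=[[-1,0.05,0,0,0],[-1,0.04,0,0,0],[-1,0,0,0,0]])

```text
t: 77.1
tcp_pos: [0.4535, -0.1098, 0.0439]
tcp_rot: [0.517, 0.483, -0.517, 0.483]
ft_force: [0.2, -0.3, -0.7]
gripper_width: 0.0472
```

Request:
arm_command(rows=[[-1,0.03,0,0,0],[-1,0.02,0,0,0],[-1,0,0,0,0]])

```text
t: 77.47
tcp_pos: [0.4535, -0.1097, 0.0408]
tcp_rot: [-0.517, -0.483, 0.517, -0.483]
ft_force: [0.6, -0.1, -0.1]
gripper_width: 0.0474
```

Request:
arm_command(rows=[[-1,0.015,0,0,0],[-1,0.01,0,0,0],[-1,0,0,0,0]])

```text
t: 77.85
tcp_pos: [0.4535, -0.1098, 0.0393]
tcp_rot: [-0.517, -0.483, 0.517, -0.483]
ft_force: [0.1, -0.1, -1.0]
gripper_width: 0.0473
```

Request:
arm_command(rows=[[-1,0.015,0,0,0],[-1,0,0,0,0]])

```text
t: 78.1
tcp_pos: [0.4536, -0.1098, 0.039]
tcp_rot: [-0.517, -0.483, 0.517, -0.483]
ft_force: [-1.7, -0.6, 5.7]
gripper_width: 0.0472
```

Contact at 5.7 N, so I'll release.

Request:
arm_command(rows=[[0.15,0,0,0,0],[0.25,0,0,0,0],[0.4,0,0,0,0],[0.4,0,0,0,0],[0.4,-0.1,0,0,0],[0.4,-0.3,0,0,0],[0.4,-0.6,0,0,0],[0.4,-0.8,0,0,0],[0.4,-0.6,0,0,0],[0.4,0,0,0,0]])

```text
t: 79.35
tcp_pos: [0.4554, -0.11, 0.1854]
tcp_rot: [0.518, 0.481, -0.516, 0.485]
ft_force: [0.4, 0.4, -0.6]
gripper_width: 0.0607
```

```bash
python3 -c "
from h import *
plan([.459,-.351,.19],np.pi/2-.184)
im=capture('wrist');cv2.imwrite('pics/w19.png',im)
"
```

```text
t 79.35 tcp [ 0.4554 -0.11    0.1854] jaw -0.068 w 0.0607 F [ 0.36  0.36 -0.58]
shift/60mm in tool axes: [-0.066  0.334  4.004]  turn/180deg: -0.4631 rows>= 8  q7 -0.1
axes x [ 0.006 -0.002 -1.   ] y [ 0.998 -0.068  0.007] z [-0.068 -0.998  0.002]
```

View pics/w19.png

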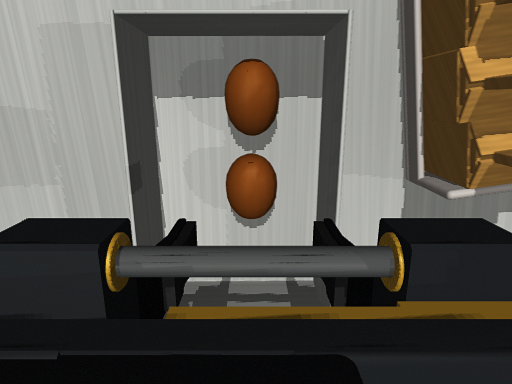

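Two eggs are at rest in the pan at about (252,97) and (251,186). On to the third.

Request:
arm_command(rows=[[0.6,-0.01,0.02,0.2,0],[0.8,-0.01,0.04,0.45,0],[0.8,-0.01,0.05,0.6,0],[0.8,-0.01,0.05,0.7,0],[0.8,-0.01,0.05,0.7,0],[0.8,-0.01,0.05,0.6,0],[0.8,0,0.05,0.5,0],[0.8,0,0.02,0.25,0],[0.8,0,0,0,-0.05],[0.8,0,0,0,-0.055],[0.8,0,0,0,-0.055],[0.8,0,0,0,-0.055]])

```text
t: 80.9
tcp_pos: [0.4566, -0.3497, 0.1851]
tcp_rot: [0.326, 0.629, -0.325, 0.627]
ft_force: [0.1, -0.4, -0.5]
gripper_width: 0.0783
```

Request:
arm_command(rows=[[0.8,0,0,0,-0.055],[0.8,0,0,0,-0.055],[0.8,0,0,0,-0.055],[0.8,0,0,0,-0.05],[0.8,0,0,0,-0.033],[0.8,0,0,0,0]])

```text
t: 81.65
tcp_pos: [0.4566, -0.35, 0.1852]
tcp_rot: [0.066, 0.705, -0.065, 0.704]
ft_force: [-1.3, -0.5, -0.1]
gripper_width: 0.0784
```

```bash
python3 -c "
from h import *
plan([.459,-.351,.061],np.pi/2-.184)
"
```

```text
t 81.65 tcp [ 0.4566 -0.35    0.1852] jaw 1.386 w 0.0784 F [-1.26 -0.46 -0.05]
shift/60mm in tool axes: [ 2.07  -0.013  0.045]  turn/180deg: -0.0002 rows>= 1  q7 1.62
axes x [-0.001  0.002 -1.   ] y [0.184 0.983 0.001] z [ 0.983 -0.184 -0.001]
```

Request:
arm_command(rows=[[0.8,0.2,-0.01,0.04,0],[0.8,0.4,0,0,0],[0.8,0.45,0,0,0],[0.8,0.4,0,0,0],[0.8,0.35,0,0,0],[0.8,0.2,0,0,0],[0.8,0.07,0,0,0],[0.8,0,0,0,0]])

```text
t: 82.65
tcp_pos: [0.4596, -0.3516, 0.0621]
tcp_rot: [0.065, 0.704, -0.065, 0.704]
ft_force: [-0.6, -0.1, -0.3]
gripper_width: 0.078
```

Request:
arm_command(rows=[[-1,0,0,0,0],[-1,0,0,0,0],[-1,0,0,0,0],[-1,0,0,0,0],[-1,0,0,0,0],[-1,0,0,0,0]])

```text
t: 83.4
tcp_pos: [0.4595, -0.3511, 0.062]
tcp_rot: [0.065, 0.704, -0.065, 0.704]
ft_force: [0.6, 1.3, 1.0]
gripper_width: 0.0471
```

```bash
python3 -c "
from h import *
plan([.459,-.351,.061],np.pi/2-.184)
im=capture('scene');cv2.imwrite('pics/s20.png',cv2.resize(im[100:220,130:290],None,fx=4.5,fy=4.5,interpolation=cv2.INTER_CUBIC))
"
```

```text
t 83.4 tcp [ 0.4595 -0.3511  0.062 ] jaw 1.387 w 0.0471 F [0.55 1.29 0.99]
shift/60mm in tool axes: [ 0.016 -0.    -0.008]  turn/180deg: 0.0001 rows>= 1  q7 1.5
axes x [ 0.  0. -1.] y [0.183 0.983 0.001] z [ 0.983 -0.183  0.   ]
```

View pics/s20.png

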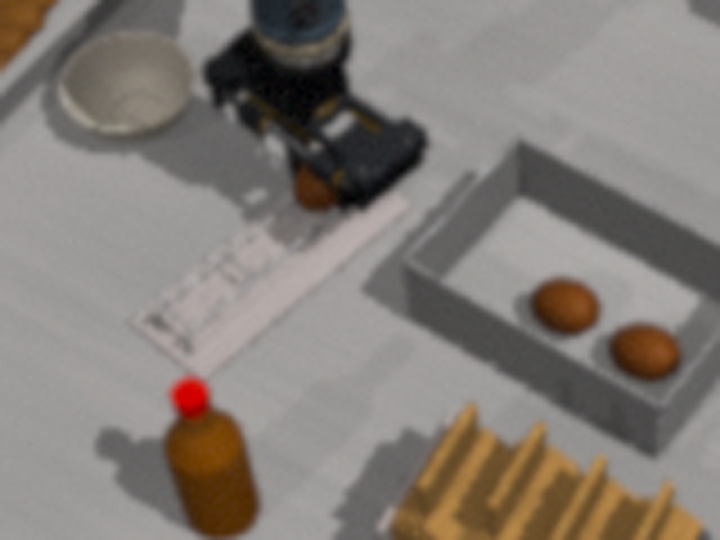

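Request:
arm_command(rows=[[-1,-0.1,0,0,0],[-1,-0.2,0,0,0],[-1,-0.35,0,0,0],[-1,-0.45,0,0,0],[-1,-0.45,0,0,0],[-1,-0.35,0,0,0],[-1,-0.15,0,0,0],[-1,0,0,0,0]])

```text
t: 84.45
tcp_pos: [0.4593, -0.3517, 0.1854]
tcp_rot: [0.065, 0.704, -0.065, 0.704]
ft_force: [-0.3, -0.4, -1.7]
gripper_width: 0.0474
```

```bash
python3 -c "
from h import *
plan([*panpt(.01,-.079),.185],PY)
"
```

```text
t 84.45 tcp [ 0.4593 -0.3517  0.1854] jaw 1.386 w 0.0474 F [-0.33 -0.39 -1.72]
shift/60mm in tool axes: [ 0.004  2.716 -0.694]  turn/180deg: 0.4636 rows>= 8  q7 1.62
axes x [ 0.001 -0.001 -1.   ] y [ 0.183  0.983 -0.001] z [ 0.983 -0.183  0.001]
```

Request:
arm_command(rows=[[-1,0,0.15,-0.04,0],[-1,0,0.3,-0.08,0],[-1,0,0.45,-0.11,0],[-1,0,0.5,-0.13,0],[-1,0,0.5,-0.13,0],[-1,0,0.4,-0.1,0],[-1,0,0.25,-0.06,0],[-1,0,0.12,-0.03,0],[-1,0,0.05,-0.01,0],[-1,0,0,0,0.03],[-1,0,0,0,0.05],[-1,0,0,0,0.055]])

```text
t: 85.95
tcp_pos: [0.4484, -0.1845, 0.1847]
tcp_rot: [0.214, 0.674, -0.214, 0.674]
ft_force: [1.1, -0.8, -0.8]
gripper_width: 0.0469
```

Request:
arm_command(rows=[[-1,0,0,0,0.055],[-1,0,0,0,0.055],[-1,0,0,0,0.055],[-1,0,0,0,0.055],[-1,0,0,0,0.05],[-1,0,0,0,0.04],[-1,0,0,0,0.018],[-1,0,0,0,0]])

```text
t: 86.95
tcp_pos: [0.4485, -0.1842, 0.1848]
tcp_rot: [-0.517, -0.483, 0.517, -0.483]
ft_force: [-0.4, 0.3, -1.7]
gripper_width: 0.0473
```

```bash
python3 -c "
from h import *
plan([*panpt(.01,-.079),.040],PY)
im=capture('wrist');cv2.imwrite('pics/w21.png',im)
"
```

```text
t 86.95 tcp [ 0.4485 -0.1842  0.1848] jaw -0.068 w 0.0473 F [-0.39  0.33 -1.68]
shift/60mm in tool axes: [ 2.413 -0.004 -0.005]  turn/180deg: 0.0005 rows>= 1  q7 0.05
axes x [-0. -0. -1.] y [ 0.998 -0.068  0.   ] z [-0.068 -0.998  0.   ]
```

View pics/w21.png

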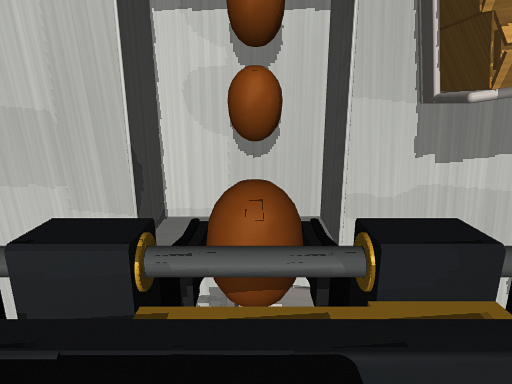

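Request:
arm_command(rows=[[-1,0.15,0,0,0],[-1,0.3,0,0,0],[-1,0.4,0,0,0],[-1,0.4,0,0,0],[-1,0.4,0,0,0],[-1,0.3,0,0,0],[-1,0.2,0,0,0],[-1,0.1,0,0,0],[-1,0.05,0,0,0],[-1,0,0,0,0]])

```text
t: 88.25
tcp_pos: [0.4487, -0.1836, 0.0471]
tcp_rot: [0.517, 0.483, -0.517, 0.483]
ft_force: [0.6, 0.7, 0.4]
gripper_width: 0.0473
```

Request:
arm_command(rows=[[-1,0.03,0,0,0],[-1,0.03,0,0,0],[-1,0,0,0,0]])

```text
t: 88.62
tcp_pos: [0.4484, -0.1836, 0.0433]
tcp_rot: [-0.517, -0.483, 0.517, -0.483]
ft_force: [0.3, 0.3, 0.4]
gripper_width: 0.0474
```

Request:
arm_command(rows=[[-1,0.015,0,0,0],[-1,0.01,0,0,0],[-1,0,0,0,0]])

```text
t: 89.0
tcp_pos: [0.4484, -0.1835, 0.0417]
tcp_rot: [-0.517, -0.483, 0.517, -0.483]
ft_force: [1.3, -0.3, -0.2]
gripper_width: 0.0474
```

Request:
arm_command(rows=[[-1,0.015,0,0,0],[-1,0.01,0,0,0],[-1,0,0,0,0]])

```text
t: 89.38
tcp_pos: [0.4484, -0.1835, 0.0402]
tcp_rot: [-0.517, -0.483, 0.517, -0.483]
ft_force: [-0.2, 0.3, -0.7]
gripper_width: 0.0471
```

Request:
arm_command(rows=[[-1,0.015,0,0,0],[-1,0,0,0,0]])

```text
t: 89.62
tcp_pos: [0.4486, -0.1836, 0.0396]
tcp_rot: [-0.517, -0.483, 0.517, -0.483]
ft_force: [-0.3, 0.4, 4.4]
gripper_width: 0.0472
```

Contact, so release, rise, and swing clear so that the top camera sees everything.

Request:
arm_command(rows=[[0.15,0,0,0,0],[0.25,0,0,0,0],[0.4,0,0,0,0],[0.4,0,0,0,0],[0.4,-0.1,0,0,0],[0.4,-0.3,0,0,0],[0.4,-0.6,0,0,0],[0.4,-0.8,0,0,0],[0.4,-0.8,0,0,0],[0.4,-0.4,0,0,0]])

```text
t: 90.88
tcp_pos: [0.4494, -0.1836, 0.2225]
tcp_rot: [0.517, 0.481, -0.516, 0.484]
ft_force: [-0.6, -0.7, -0.7]
gripper_width: 0.0609
```

Request:
arm_command(rows=[[0.4,0,0,0.5,0],[0.4,0,0,0.8,0],[0.4,0,0,0.9,0],[0.4,0,-0.2,0.9,0],[0.4,0,-0.2,0.9,0],[0.4,0,-0.2,0.8,0],[0.4,0,-0.2,0.6,0],[0.4,0,0,0,0]])

```text
t: 91.88
tcp_pos: [0.3757, -0.507, 0.2191]
tcp_rot: [-0.518, -0.481, 0.519, -0.481]
ft_force: [0.9, -0.5, -0.7]
gripper_width: 0.061
```

```bash
python3 -c "
from h import *
print(observe()['tcp_pos'])
im=capture('top');cv2.imwrite('pics/t22r.png',im);cv2.imwrite('pics/t22.png',cv2.resize(im[130:280,160:340],None,fx=4,fy=4,interpolation=cv2.INTER_CUBIC))
im=capture('scene');cv2.imwrite('pics/s22.png',cv2.resize(im[120:280,170:370],None,fx=4,fy=3.75,interpolation=cv2.INTER_CUBIC)[:600])
"
```

```text
[ 0.37567248 -0.50696712  0.21905956]
```

View pics/t22.png

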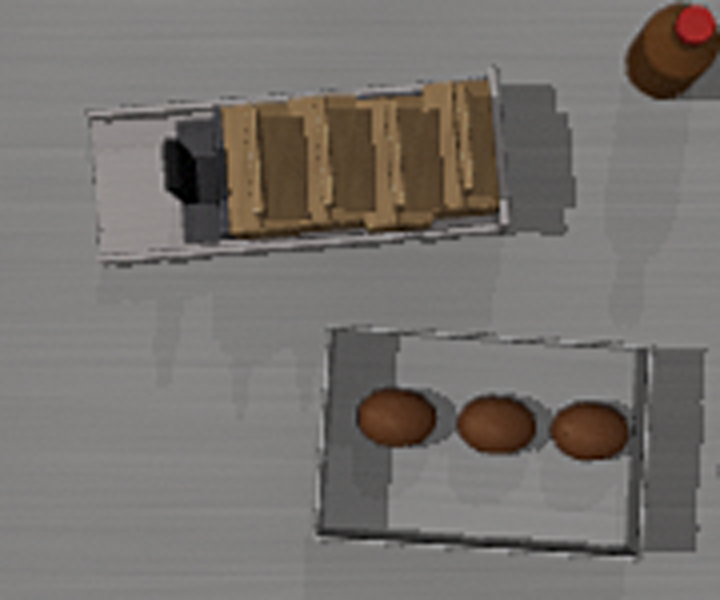

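View pics/s22.png

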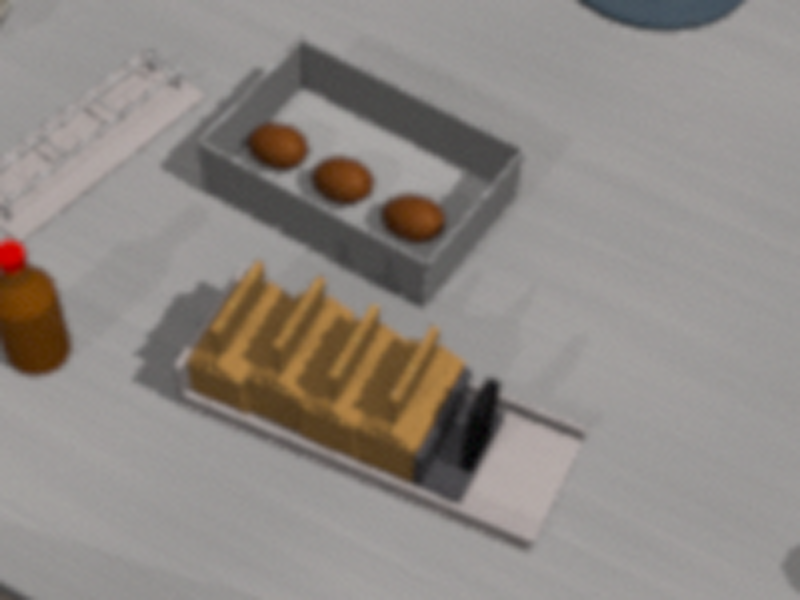

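```bash
python3 -c "
from ov import *
m=camera_model('top');im=cv2.imread('pics/t22r.png')
f=lambda p,z:unproj(m,(np.array(p)+.5)/4-.5+[160,130],z)
for t,b in(((250,105),(256,212)),((322,97),(325,205)),((388,95),(395,200)),((459,84),(465,190))):
    P=f([t,b],.132);print([rackinv(q).round(4) for q in P],'mid',rackinv(P.mean(0)).round(4))
print('body edges',[rackinv(q).round(4) for q in f([[217,105],[229,237],[497,85],[502,215]],.07)])
S=4;big=cv2.resize(im[130:280,160:340],None,fx=S,fy=S,interpolation=cv2.INTER_CUBIC);m=dict(m);m['cx']-=160;m['cy']-=130
rackw(big,m,S)
for i in range(4): cart(big,m,*rackpt(0,-.114+.052*i),YAW,.006,(0,0,255),S)
cv2.imwrite('pics/t22o.png',big[:350])
"
```

```text
[array([0.04  , 0.0416]), array([-0.0402,  0.0427])] mid [-0.0001  0.0422]
[array([ 0.0419, -0.0123]), array([-0.0389, -0.0087])] mid [ 0.0015 -0.0105]
[array([ 0.0397, -0.0615]), array([-0.0391, -0.0607])] mid [ 0.0003 -0.0611]
[array([ 0.0439, -0.1149]), array([-0.0356, -0.1131])] mid [ 0.0041 -0.114 ]
body edges [array([0.0519, 0.0716]), array([-0.0519,  0.0694]), array([ 0.051 , -0.1476]), array([-0.0509, -0.1433])]
```

View pics/t22o.png

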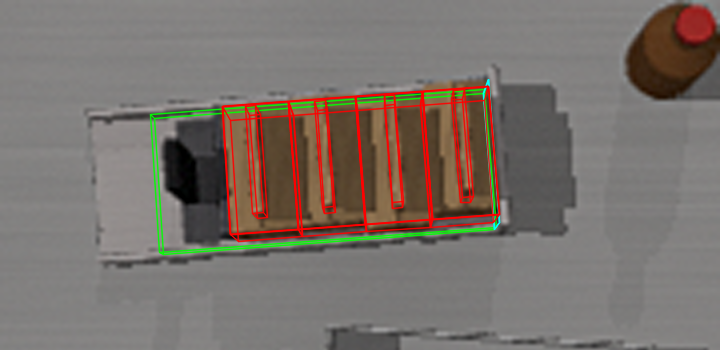

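```bash
python3 -c "
from cell import close_job,observe
print(observe()['t']);print(close_job())
"
```

```text
91.975
the job is handed in; nothing more can be done
None
```

The order is packed and I handed the job in at 92 s of the 210 s allowed. All four cartons are in the rack and all three eggs are in the pan; `close_job()` gave no verdict.

- **Stop:** I first drew it back until it met its end. After the cartons were in, I pushed it up until the resistance reached about 15 N. It had travelled about 61 mm from fully back, against 62 mm for four packed cartons.
- **Cartons:** In the last top view the fins sit at rack y of about -114, -61, -10 and +42 mm, and within about 4 mm of the centre line. All look upright with no visible gaps. I saw no sign of a carton being knocked aside.
- **Eggs:** I lowered each one until it touched the pan floor at 2 to 6 N and then released it. The last pictures show all three lying separately in the pan.
- **Bystanders:** The bottle looks untouched in the last pictures. I had no reason to go near the bowl or jar, but did not check either of them at the end.

- **A carton that went wrong:** The second carton swung in the grip and caught on the near lip, pressing with about 16 N. I lifted it, shifted it, let it level on the rack floor, and used a firmer grip and gentler starts for the last two.
- **Where checks disagreed:** The scene camera placed the cartons 6 to 8 mm nearer the robot than the top camera did. Wrist and top readings of the eggs differed by about 4 mm. I relied on the top view for the cartons and averaged the two for the eggs.
- **What rests on less:** How snug the stop is comes from arm position, force and pictures, as there is no direct reading of the stop.

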